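# Cull the spoiled camera batteries and charge a sound one

## Robot

A 6-joint arm with a two-finger parallel gripper is mounted at the origin on the work surface. World frame = base frame: x ahead of the robot, y to its left, z up, the work surface at z = 0. Lengths are in m, angles in degrees, forces in N, time in s.
With the tool pointing down it reaches from about 0.35 to 0.875 m from the base axis. Payload 4.2 kg.
Tool frame: the origin (TCP) lies midway between the tips of the shut fingers; the grasp point (between the pads) lies 19 mm behind it; x points along the fingers, y is the direction in which the jaws open and shut, and the axes are right-handed (so a half turn about x gives the same grasp; the last joint's range is limited). The gripper opens to 87 mm and grips with 3 to 60 N. Pads are 19 mm wide; open, the fingers measure 117 mm over their backs; the gripper's body (75 mm by 190 mm) begins 51 mm behind the grasp point.
Start: joints at [83.744, 22.042, 0.453, 0, -68.411, -14.817], TCP at [0.225, 0.583, 0.2] pointing down, gripper open.
Joint ranges: [-179.83, 179.83], [-69.29, 118.12], [-61.27, 80.66], [-181.25, 117.63], [-171.15, -9.14], [-177.46, 177.46]. Speed limits (degrees/s): [159.86, 159.86, 180, 180, 180, 180].

## Interface

Orientations are given as a 3x3 rotation matrix whose columns are the frame's x, y, z axes.
In Python, from station import r gives the robot as it stands.
- The arm moves only by the tool play_rows, never from a script. Its argument "plan" is a list that holds one entry, the list of rows, each a list of 6 numbers: the shift along the tool's x, y, z in cm, then the turn, a rotation vector about the tool's x, y, z in units of 10 degrees (1.0 is 10 degrees). A call has 1 to 5 rows; each row is the pose to reach, as a shift and turn from the pose commanded when the call began, along the tool's axes at that moment; what a row does not reach only later rows make up. A row lasts 1/8 s, in which the tool goes at most 62.5 mm and 10.7 degrees, less where a joint would pass 70% of its speed; a pose out of reach is approached as far as the arm can. A call with a gripper value outside its range is refused whole. "hand" is the opening, from 0 (shut) to 1 (fully open), set as the call begins (left out, the last holds). The fingers move at their own pace and stop on an object; the grip force is fixed at half the most. Time passes only in rows, so rows that repeat a pose let the fingers close. It gives the time, the measured TCP pose, the force and the opening at its end, in the units of the state.
- r.sense(): the state, without advancing time (a new reading comes with each control period).
- r.capture(name): name is "side" or "top" or "wrist"; returns (picture, depth): 420x560x3 uint8, blue, green, red; 420x560 float32, m along the optical axis (not along the pixel's ray), 0 where there is no reading.
- r.get_calibration(name): a dict with "vfov" (degrees; the focal length in pixels is half the picture's height over the tangent of half this angle, whatever the lens; pixels are square), "cx", "cy" (the principal point, pixels), "rvec" (rotation vector, rad) and "tvec" (3), from world to camera coordinates, as OpenCV has them. Camera axes: x right, y down, z forward; pixel columns grow to the right and rows downward; lengths in m; the calibration is good to about 2 mm. A picture is of the moment at which its call begins: read the wrist's pose just before it. get_calibration takes no time and is no camera call; for the wrist camera it gives the pose at the moment of the call.
- r.finish_job(): hands the job in, once; it reports no verdict.
The state is a dict: "time_s": time; "joints": joint angles; "joint_velocities": joint speeds; "effort": joint torques, N m; "tcp_pos": TCP position; "ee_rot": TCP orientation; "wrist_force": force on the tool from outside, world axes, zero at the start; "moment": the same for the moment, N m; "gripper_width": opening from 0.0 (shut) to 1.0 (fully open).
Only numpy, scipy, OpenCV 4.12 (cv2) and the standard library are available. Lean on these libraries where they do the work, as an engineer would, in place of code of your own. Each camera call takes 0.05 s, during which the arm holds its last target.

## Task

Two of the five camera battery packs on the green mat are misshapen, one swollen and one with a broken corner: lower both into the red recycling tub rather than dropping them. Load any one of the sound packs into the charger, label up, its contact end against the spring contact and its other end pressed down until it is fully home and held under the white catch. Leave the other two sound packs lying on the mat and everything else on the desk where it is.

Things in the scene. Friction and masses are not known exactly. Their poses are not given: they have to be found in the camera images.
- pack_a: Sound dark grey camera battery pack, a box 56 (x) x 36 (y) x 20 (z) mm, about 80 g, light label and an orange stripe across the top near its contact end. Origin: centre of its underside. Its +x runs along its length away from the contact end, +z out of the labelled top. Three such sound packs (pack_a, pack_b, pack_c) lie flat on the mat among two spoiled ones.
- pack_a_contact (a point): Centre of the contact end face (four gold strips) of pack_a: 28 mm to -x of its origin, 10 mm up.
- pack_a_tail (a point): Middle of the top edge of the other (tail) end of pack_a: 28 mm to +x of its origin, 20 mm up.
- pack_b: Sound dark grey camera battery pack, a box 56 (x) x 36 (y) x 20 (z) mm, about 80 g, light label and an orange stripe across the top near its contact end. Origin: centre of its underside. Its +x runs along its length away from the contact end, +z out of the labelled top. Three such sound packs (pack_a, pack_b, pack_c) lie flat on the mat among two spoiled ones.
- pack_b_contact (a point): Centre of the contact end face (four gold strips) of pack_b: 28 mm to -x of its origin, 10 mm up.
- pack_b_tail (a point): Middle of the top edge of the other (tail) end of pack_b: 28 mm to +x of its origin, 20 mm up.
- pack_c: Sound dark grey camera battery pack, a box 56 (x) x 36 (y) x 20 (z) mm, about 80 g, light label and an orange stripe across the top near its contact end. Origin: centre of its underside. Its +x runs along its length away from the contact end, +z out of the labelled top. Three such sound packs (pack_a, pack_b, pack_c) lie flat on the mat among two spoiled ones.
- pack_c_contact (a point): Centre of the contact end face (four gold strips) of pack_c: 28 mm to -x of its origin, 10 mm up.
- pack_c_tail (a point): Middle of the top edge of the other (tail) end of pack_c: 28 mm to +x of its origin, 20 mm up.
- pack_swollen: Spoiled pack of the same kind and colour, swollen: its top is domed to 29 mm high and both its long sides bulge, 43 to 45 mm wide at the middle; 56 mm long, flat underneath. Origin: centre of its underside, axes as the sound packs.
- pack_chipped: Spoiled pack of the same kind, size and colour with one corner of its tail end (+x, +y) broken away, 18 x 18 mm of the outline at 45 degrees for the full height, bare brown break. Still 36 mm wide over the 38 mm next to the contact end. Origin: centre of the underside of the unbroken outline, axes as the sound packs.
- mat: Fixed green rubber mat, 175 (x) x 265 (y) x 3 (z) mm, on which the five packs lie in two rows, some 70 mm and more apart, contact ends towards the mat's -x side. Origin: centre of its underside.
- tub: Fixed open red recycling tub, outside 150 (x) x 215 (y) x 45 (z) mm, walls and floor 4 mm. Origin: centre of its underside; a pack lying in it has its underside at z = 4 mm.
- charger: Fixed black charger with an open-topped bay for one pack, lying along x. Origin: underside, below the bay's middle. Base x -66 to +46 mm, 66 mm wide, 12 mm high (its top is the bay floor). Black spring housing at the -x end: x -65 to -41 mm, 42 mm high, orange mark on top. Grey side guides 8 mm high, 41 mm apart, only at x -21 to -11 and 18 to 28 mm, leave the middle free for fingers.
- bay (a point): Centre of the bay floor, 12 mm above the desk, axes as the charger. The pack goes in label up, tail raised some 35 degrees, contact end first to -x; pushed back on the spring, its tail is lowered past the catch and springs back under it (let go and pressed straight down it jams: press towards -x too). Home: flat, contact face at x -27 mm, tail on the wall at +29 mm, spring pressed 4.5 mm.
- catch (a point): Middle of the lower inner edge of the white fixed catch over the end wall: x = +27 mm in the bay, 21.5 mm above the bay floor. It juts 2 mm in from the wall (inner face at x = +29 mm); its inner face slopes back from x = 27 mm at 23.5 mm above the floor at 45 degrees to 39 mm at its top, 35.5 mm above the floor; it is slippery. Wall and catch are 40 mm wide and end at x = +43 mm.
- spring_contact (a joint): Travel of the brass spring contact plate (30 mm wide, from 1 to 26 mm above the bay floor) towards the charger's -x, m: 0 with nothing in the bay, its face then at x = -22.5 mm; stop at 0.014. It pushes to +x with 1.5 N at 0, 3 N at 0.0045 and 5.7 N at the stop.
- mouse: Bystander, to be left alone: white computer mouse, 105 x 60 x 28 mm, near the mat. Origin: on its underside.
- eraser: Bystander, to be left alone: white eraser with a blue sleeve, 24 x 60 x 13 mm, between the robot and the mat. Origin: on its underside.
- marker: Bystander, to be left alone: white and black felt marker lying on the desk beyond the charger, 133 mm long, 16 mm wide. Origin: on its underside.
- mug: Bystander, to be left alone: white mug, 80 mm wide and 92 mm high, beyond the tub. Origin: on its underside.
- figure_red: Bystander, to be left alone: red toy figure, 60 mm high, 36 mm wide, at the far side. Origin: on its underside.
- figure_orange: Bystander, to be left alone: orange toy figure, 60 mm high, 36 mm wide, at the far side. Origin: on its underside.

How it is judged (in metres and radians):
At the end, for the whole second after the job is handed in: Both bad packs rest inside the tub. One sound pack rests flat in the bay (within 2.5 mm of its floor, 0.05 rad, 6 mm of its midline), contact face toward the spring 24.5-31 mm from bay centre, tail under the catch, spring pressed over 2 mm. The other two lie flat on the mat (x of pack_swollen in the frame of tub between -0.07 and 0.07 m and y of pack_swollen in the frame of tub between -0.103 and 0.103 m and z of each of pack_swollen, pack_chipped in the frame of tub below 0.04 m and linear speed of each of pack_swollen, pack_chipped below 0.02 m/s and x of pack_chipped in the frame of tub between -0.07 and 0.07 m and y of pack_chipped in the frame of tub between -0.103 and 0.103 m and ((x of pack_a_contact in the frame of bay between -0.031 and -0.0245 m and y of pack_a in the frame of bay between -0.006 and 0.006 m and z of pack_a in the frame of bay between -0.003 and 0.0025 m and angle between pack_a's own z axis and vertical below 0.05 rad and z of pack_a_tail in the frame of bay below 0.0225 m and value of joint spring_contact above 0.002 m and linear speed of pack_a below 0.02 m/s and x of pack_b in the frame of mat between -0.09 and 0.09 m and y of pack_b in the frame of mat between -0.135 and 0.135 m and height (world z) of each of pack_b, pack_c below 0.012 m and angle between each of pack_b, pack_c's own z axis and vertical below 0.15 rad and x of pack_c in the frame of mat between -0.09 and 0.09 m and y of pack_c in the frame of mat between -0.135 and 0.135 m) or (x of pack_b_contact in the frame of bay between -0.031 and -0.0245 m and y of pack_b in the frame of bay between -0.006 and 0.006 m and z of pack_b in the frame of bay between -0.003 and 0.0025 m and angle between pack_b's own z axis and vertical below 0.05 rad and z of pack_b_tail in the frame of bay below 0.0225 m and value of joint spring_contact above 0.002 m and linear speed of pack_b below 0.02 m/s and x of pack_a in the frame of mat between -0.09 and 0.09 m and y of pack_a in the frame of mat between -0.135 and 0.135 m and height (world z) of each of pack_a, pack_c below 0.012 m and angle between each of pack_a, pack_c's own z axis and vertical below 0.15 rad and x of pack_c in the frame of mat between -0.09 and 0.09 m and y of pack_c in the frame of mat between -0.135 and 0.135 m) or (x of pack_c_contact in the frame of bay between -0.031 and -0.0245 m and y of pack_c in the frame of bay between -0.006 and 0.006 m and z of pack_c in the frame of bay between -0.003 and 0.0025 m and angle between pack_c's own z axis and vertical below 0.05 rad and z of pack_c_tail in the frame of bay below 0.0225 m and value of joint spring_contact above 0.002 m and linear speed of pack_c below 0.02 m/s and x of pack_a in the frame of mat between -0.09 and 0.09 m and y of pack_a in the frame of mat between -0.135 and 0.135 m and height (world z) of each of pack_a, pack_b below 0.012 m and angle between each of pack_a, pack_b's own z axis and vertical below 0.15 rad and x of pack_b in the frame of mat between -0.09 and 0.09 m and y of pack_b in the frame of mat between -0.135 and 0.135 m))); the robot touches nothing.
It fails at once if a misshapen pack is dropped: let go with its underside more than 8 cm above the desk ((height (world z) of pack_swollen above 0.08 m and contact force between the fingers and pack_swollen below 0.02 N) or (height (world z) of pack_chipped above 0.08 m and contact force between the fingers and pack_chipped below 0.02 N)).
It fails at once if a bystander (mouse, eraser, marker, mug or toy figure) is pushed more than 3 cm from where it stood (distance of any of mouse, eraser, marker, mug, figure_red, figure_orange from where it was at the start of the episode above 0.03 m).
It also fails if it takes over 72 s, if anything falls off the work surface, if the arm or the gripper's body presses on something with over 40 N, if the wrist force passes 120 N, or if a joint passes its speed limit or range.

## Working session

There is one attempt and no reset: what is moved stays moved. The work goes in short steps, Python scripts to look and compute and a tool call to move; the robot and the scene stay as the last step left them, time stands still between calls to the robot, and variables do not carry over. Pictures are saved under pics/ and viewed, and the job is handed in when it is done.

Besides the shell and the picture viewer there is one more tool, called after "Emit:" in YAML: its name, and indented under it one key for each argument. play_rows: Moves the arm, as the interface text tells. Its arguments: {"type":"object","properties":{"plan":{"type":"array","items":{"type":"array","items":{"type":"array","items":{"type":"number"}}}},"hand":{"type":"number"}},"required":["plan"]}

```bash
ls; mkdir -p pics
cat > h.py <<'E'
import numpy as np, cv2
from station import r
def cal(n):
    c=r.get_calibration(n); f=210/np.tan(np.radians(c['vfov'])/2)
    R=cv2.Rodrigues(np.array(c['rvec'],float))[0]; t=np.array(c['tvec'],float).ravel()
    return f,c['cx'],c['cy'],R,t
def cloud(n,d,c=None):
    f,cx,cy,R,t=c or cal(n)
    v,u=np.mgrid[0:d.shape[0],0:d.shape[1]]
    P=np.stack([(u-cx)/f*d,(v-cy)/f*d,d],-1)
    return (P-t)@R
E
python3 - <<'E'
from h import *
print(r.sense())
for n in['side','top','wrist']:
    c=cal(n);p,d=r.capture(n);cv2.imwrite(f'pics/{n}0.png',p);np.save(f'pics/{n}0.npy',d)
    W=cloud(n,d,c);np.save(f'pics/{n}0w.npy',W);print(n,r.get_calibration(n))
E
```

```text
pics
{'time_s': 0.0, 'joints': array([ 8.37437287e+01,  2.20906166e+01,  3.79681874e-01, -2.91998609e-02,
       -6.84105423e+01, -1.48184697e+01]), 'joint_velocities': array([ 0.05942769, -0.03076991, -0.00021867, -0.001656  , -0.00013987,
       -0.04824771]), 'effort': array([-8.31502547e-06, -3.90668464e+01,  1.87408072e+01,  4.22011390e+00,
        1.09653192e-02, -1.91349109e-04]), 'tcp_pos': array([0.22447033, 0.58260186, 0.19885996]), 'ee_rot': array([[-7.02099990e-04, -3.59760158e-01, -9.33044552e-01],
       [-2.05585909e-03, -9.33042291e-01,  3.59760833e-01],
       [-9.99997640e-01,  2.17079620e-03, -8.45272077e-05]]), 'wrist_force': array([ 0.31769084, -0.26991124,  0.35983501]), 'moment': array([ 0.02042842,  0.02316911, -0.01185078]), 'gripper_width': 0.9995772728508567}
side {'vfov': 49.52698993354406, 'cx': 276.2130188635878, 'cy': 202.60502086720274, 'rvec': array([ 2.12255653, -0.56924288,  0.30543985]), 'tvec': array([-0.48268256,  0.22813089,  0.95394485])}
top {'vfov': 44.92881164140002, 'cx': 277.49731597301184, 'cy': 212.48168358075756, 'rvec': array([ 2.15215276, -2.11017748,  0.20574617]), 'tvec': array([0.03491606, 0.57535201, 1.13262663])}
wrist {'vfov': 60.852953355482036, 'cx': 282.2736505145697, 'cy': 211.66086385122856, 'rvec': array([-1.67283461,  2.44182517,  0.34732323]), 'tvec': array([ 0.62464521, -0.03440906,  0.3905684 ])}
```

View pics/top0.png

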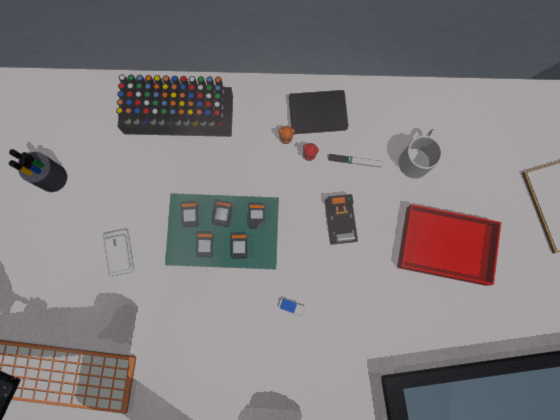

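View pics/side0.png

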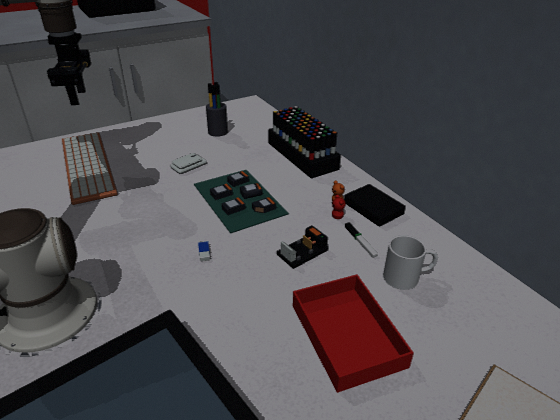

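View pics/wrist0.png

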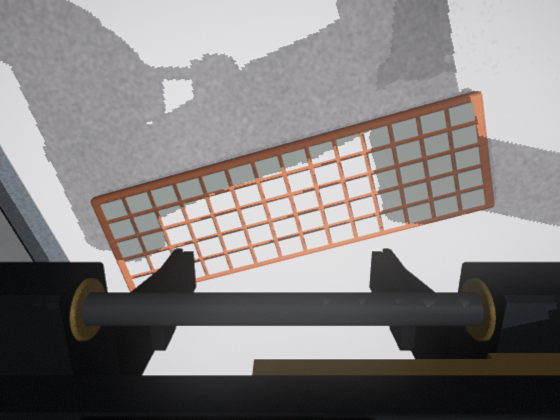

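Run:
```python
from h import *
p=cv2.imread('pics/top0.png');W=np.load('pics/top0w.npy')
a=cv2.resize(p[185:275,160:285],None,fx=6,fy=6,interpolation=cv2.INTER_CUBIC);cv2.imwrite('pics/mat0.png',a)
a=cv2.resize(p[185:255,315:370],None,fx=8,fy=8,interpolation=cv2.INTER_CUBIC);cv2.imwrite('pics/ch0.png',a)
for n,(u,v) in dict(mat=(222,240),ch=(341,220),tubc=(449,245),eraser=(291,306),mouse=(118,252),mug=(423,150),fo=(286,134),fr=(310,152),marker=(355,160),keyb=(70,375)).items(): print(n,W[v,u].round(3))
# packs: z between .012..0.04 in mat area
z=W[...,2];m=((z>.013)&(z<.045)).astype(np.uint8);m[:, :160]=0;m[:190]=0;m[275:]=0;m[:,285:]=0
n,l,s,c=cv2.connectedComponentsWithStats(m)
for i in range(1,n):
    if s[i,4]<50: continue
    Q=W[l==i];print(c[i],s[i,4],np.median(Q,0).round(4),Q[:,2].max().round(4),cv2.minAreaRect((Q[:,:2]*1000).astype(np.float32)))
```

```text
mat [0.513 0.178 0.005]
ch [ 0.567 -0.107  0.013]
tubc [ 0.513 -0.37   0.002]
eraser [0.361 0.01  0.009]
mouse [0.477 0.417 0.027]
mug [ 0.746 -0.311  0.015]
fo [0.766 0.029 0.054]
fr [ 0.722 -0.028  0.056]
marker [ 0.718 -0.143  0.01 ]
keyb [0.198 0.508 0.015]
[221.71837709 213.36754177] 419 [0.5742 0.1783 0.0272] 0.0373 ((575.851806640625, 179.5989532470703), (43.963409423828125, 57.00202560424805), 81.89949035644531)
[189.29700272 214.29972752] 367 [0.5713 0.2564 0.0233] 0.0288 ((572.3556518554688, 256.6485595703125), (56.56327819824219, 36.663291931152344), 5.049676418304443)
[255.97360704 214.69208211] 341 [0.5744 0.0975 0.0233] 0.0299 ((572.0941772460938, 96.03558349609375), (56.25297164916992, 35.97795104980469), 1.2111239433288574)
[204.31818182 244.35828877] 374 [0.5005 0.2173 0.0233] 0.0302 ((499.67547607421875, 217.3902130126953), (55.11067581176758, 35.39412307739258), 1.0461382865905762)
[238.88461538 245.37362637] 364 [0.4998 0.1355 0.0232] 0.0309 ((498.7341613769531, 136.4505157470703), (55.68760299682617, 35.617305755615234), 2.1603524684906006)
```

View pics/mat0.png

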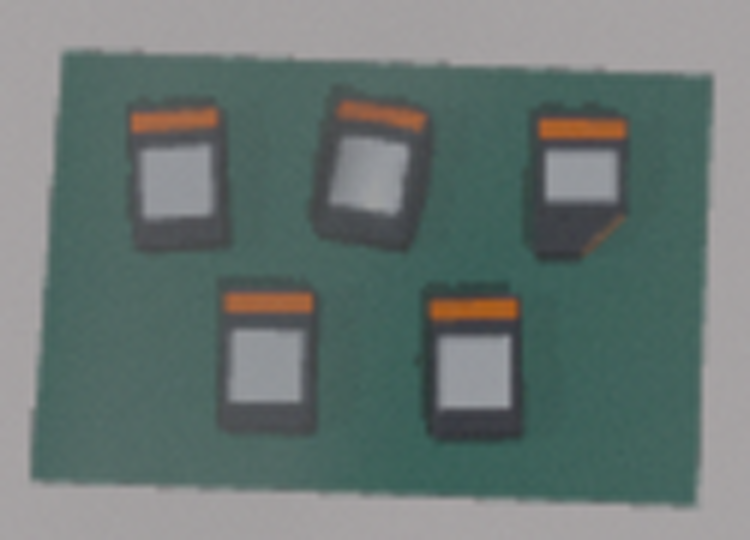

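View pics/ch0.png

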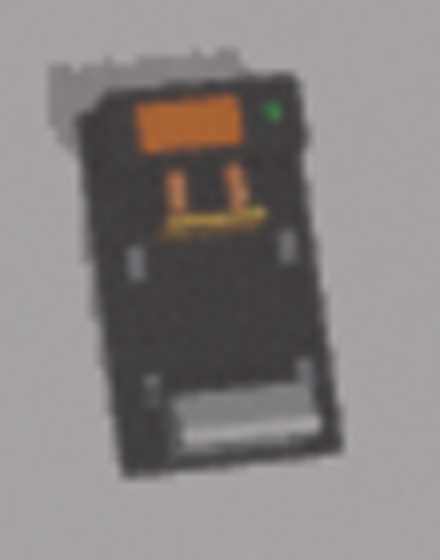

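```bash
cat >> h.py <<'E'
def Rt(yaw=0,pitch=0):
    """tool down, jaw y=(0,-1,0) at yaw 0; yaw about world z (deg); pitch>0 leans body outward (fingers point toward robot, x-)"""
    R0=np.array([[0,0,-1],[0,-1,0],[-1,0,0]],float)  # cols x=(0,0,-1), y=(0,-1,0), z=(-1,0,0)
    Ry=cv2.Rodrigues(np.array([0,np.radians(pitch),0]))[0]; Rz=cv2.Rodrigues(np.array([0,0,np.radians(yaw)]))[0]
    return Rz@Ry@R0
def row(p,R,s=None):
    s=s or r.sense(); M=s['ee_rot']
    d=M.T@(np.array(p)-s['tcp_pos'])*100
    w=np.degrees(cv2.Rodrigues(M.T@R)[0].ravel())/10
    return [round(float(x),2) for x in [*d,*w]]
E
python3 - <<'E'
from h import *
print(np.linalg.det(Rt()),Rt(0,20)[:,0])
print(row([.53,.17,.25],Rt(0)))
# fit tub & charger
W=np.load('pics/top0w.npy');p=cv2.imread('pics/top0.png')
hsv=cv2.cvtColor(p,cv2.COLOR_BGR2HSV)
m=((hsv[...,1]>150)&((hsv[...,0]<6)|(hsv[...,0]>174))).astype(np.uint8);m[:,:380]=0
Q=W[(m>0)&(W[...,2]>.03)];print('tub',cv2.minAreaRect((Q[:,:2]*1000).astype(np.float32)),np.median(Q[:,2]))
z=W[...,2];m=np.zeros_like(m);m[180:255,315:370]=1
for a,b in((.008,.016),(.016,.025),(.036,.05)):
    Q=W[(m>0)&(z>a)&(z<b)];print(a,len(Q),cv2.minAreaRect((Q[:,:2]*1000).astype(np.float32)))
E
```

```text
1.0 [-0.34202014  0.         -0.93969262]
[-5.04, 27.53, -43.35, -2.11, 0.0, -0.01]
tub ((491.9081115722656, -206.86639404296875), (200.65122985839844, 554.4893798828125), 6.567813396453857) 0.04479357909989955
0.008 719 ((562.3428955078125, -107.88453674316406), (119.51949310302734, 66.55790710449219), 7.181018829345703)
0.016 111 ((559.12353515625, -106.34535217285156), (93.1930923461914, 63.08335876464844), 4.083420276641846)
0.036 377 ((568.959716796875, -107.29007720947266), (108.392822265625, 60.16703414916992), 7.662242889404297)
```

Emit:
play_rows:
  plan:
    - [[-5,27.5,-43.4,-2.1,0,0],[-5,27.5,-43.4,-2.1,0,0],[-5,27.5,-43.4,-2.1,0,0],[-5,27.5,-43.4,-2.1,0,0],[-5,27.5,-43.4,-2.1,0,0]]
  hand: 0.8

```text
time_s: 0.78
tcp_pos: [0.4107, 0.3316, 0.2303]
ee_rot: [[-0.0, -0.001, -1.0], [-0.0, -1.0, 0.001], [-1.0, 0.0, 0.0]]
wrist_force: [1.0, 0.7, 1.0]
gripper_width: 0.803
```

Run:
```python
from h import *
print(row([.53,.17,.25],Rt(0)))
```

```text
[-1.97, 16.15, -11.94, -0.0, 0.0, -0.0]
```

Emit:
play_rows:
  plan:
    - [[-2,16.1,-11.9,0,0,0],[-2,16.1,-11.9,0,0,0],[-2,16.1,-11.9,0,0,0],[-2,16.1,-11.9,0,0,0],[-2,16.1,-11.9,0,0,0]]

```text
time_s: 1.4
tcp_pos: [0.5288, 0.1716, 0.2497]
ee_rot: [[-0.001, -0.003, -1.0], [-0.0, -1.0, 0.003], [-1.0, 0.0, 0.001]]
wrist_force: [0.4, 0.4, -0.3]
gripper_width: 0.801
```

Run:
```python
from h import *
n='wrist';c=cal(n);p,d=r.capture(n);cv2.imwrite('pics/w1.png',p);W=cloud(n,d,c);np.save('pics/w1.npy',W)
z=W[...,2];m=((z>.014)&(z<.045)).astype(np.uint8)
n,l,s,cc=cv2.connectedComponentsWithStats(m)
for i in range(1,n):
    if s[i,4]<500: continue
    Q=W[l==i];print(cc[i].round(),s[i,4],np.median(Q[:,2]).round(4),np.percentile(Q[:,2],99).round(4),cv2.minAreaRect((Q[:,:2]*1000).astype(np.float32)))
```

```text
[530. 107.] 1848 0.0404 0.0435 ((596.5139770507812, -101.1758804321289), (53.58401870727539, 57.76325607299805), 7.356985569000244)
[275. 133.] 1865 0.0268 0.0325 ((577.4037475585938, 179.91690063476562), (44.368133544921875, 56.59656524658203), 82.73478698730469)
[207. 137.] 1644 0.0227 0.0247 ((574.0479125976562, 256.81109619140625), (56.49433517456055, 36.39686965942383), 4.834290981292725)
[348. 135.] 1543 0.0228 0.0247 ((573.580322265625, 96.34725189208984), (56.533748626708984, 36.48643112182617), 0.41686731576919556)
[528. 178.] 825 0.0359 0.0447 ((528.6450805664062, -112.18075561523438), (25.22180938720703, 52.90195083618164), 7.22977876663208)
[ 76. 214.] 3553 0.0268 0.0296 ((481.466796875, 421.0462341308594), (101.145263671875, 55.375919342041016), 13.778356552124023)
[244. 198.] 1427 0.0227 0.0247 ((501.9250183105469, 218.1603240966797), (56.042118072509766, 36.27864074707031), 0.3133981227874756)
[312. 199.] 1421 0.0227 0.0246 ((500.526611328125, 136.58779907226562), (56.366920471191406, 35.826171875), 1.5115890502929688)
```

View pics/w1.png

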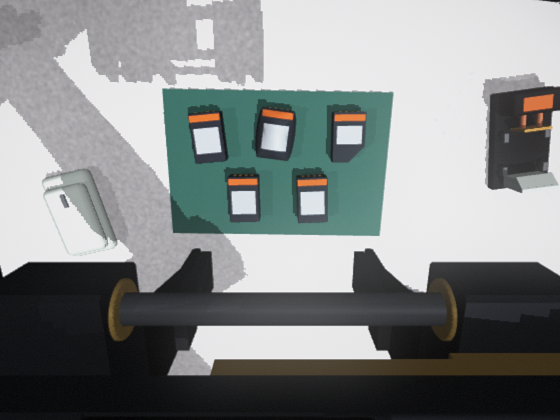

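Run:
```python
from h import *
print(row([.577,.18,.08],Rt(-7.3)),row([.577,.18,.006],Rt(-7.3)))
```

```text
[16.97, -0.76, -4.88, 0.72, 0.01, -0.0] [24.37, -0.76, -4.89, 0.72, 0.01, -0.0]
```

Emit:
play_rows:
  plan:
    - [[17,-0.8,-4.9,0.7,0,0],[17,-0.8,-4.9,0.7,0,0],[17,-0.8,-4.9,0.7,0,0],[21,-0.8,-4.9,0.72,0,0],[24.3,-0.8,-4.9,0.72,0,0]]

```text
time_s: 2.08
tcp_pos: [0.5762, 0.1818, 0.0051]
ee_rot: [[-0.002, -0.124, -0.992], [-0.001, -0.992, 0.124], [-1.0, 0.001, 0.002]]
wrist_force: [0.1, 1.4, 0.2]
gripper_width: 0.8
```

Run:
```python
from h import *
print(row([.577,.18,.006],Rt(-7.3)))
```

```text
[-0.09, 0.17, -0.1, 0.02, 0.01, -0.01]
```

Good. Close, then lift.

Emit:
play_rows:
  plan:
    - [[-0.1,0.1,-0.1,0,0,0],[-0.1,0.1,-0.1,0,0,0],[-0.1,0.1,-0.1,0,0,0],[-0.1,0.1,-0.1,0,0,0]]
  hand: 0

```text
time_s: 2.58
tcp_pos: [0.5793, 0.1796, 0.0097]
ee_rot: [[0.002, -0.126, -0.992], [0.001, -0.992, 0.126], [-1.0, -0.002, -0.002]]
wrist_force: [-0.7, -0.6, -0.2]
gripper_width: 0.433
```

Run:
```python
from h import *
s=r.sense();print(s['gripper_width'],row(s['tcp_pos']+[0,0,.1],s['ee_rot']))
```

```text
0.4330723796352631 [-10.0, -0.02, -0.02, 0.0, 0.0, 0.0]
```

Emit:
play_rows:
  plan:
    - [[0,0,0,0,0,0],[0,0,0,0,0,0]]

```text
time_s: 2.82
tcp_pos: [0.5788, 0.179, 0.0085]
ee_rot: [[0.0, -0.127, -0.992], [0.0, -0.992, 0.127], [-1.0, -0.0, -0.0]]
wrist_force: [0.3, -0.4, 0.3]
gripper_width: 0.204
```

Run:
```python
from h import *
n='wrist';p,d=r.capture(n);cv2.imwrite('pics/w2.png',p)
n='side';p,d=r.capture(n);cv2.imwrite('pics/s2.png',cv2.resize(p[130:260,160:340],None,fx=4,fy=4,interpolation=cv2.INTER_CUBIC))
print(r.sense()['gripper_width'])
```

```text
0.1108408179226889
```

View pics/w2.png

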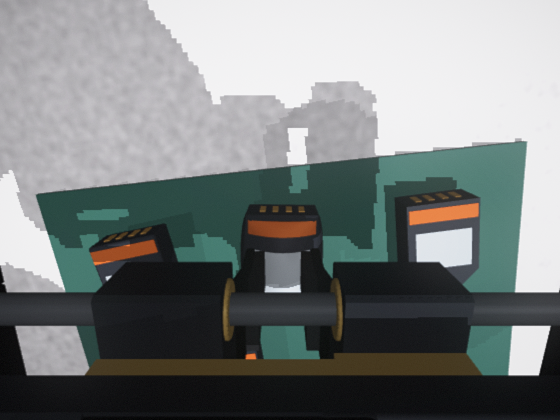

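View pics/s2.png

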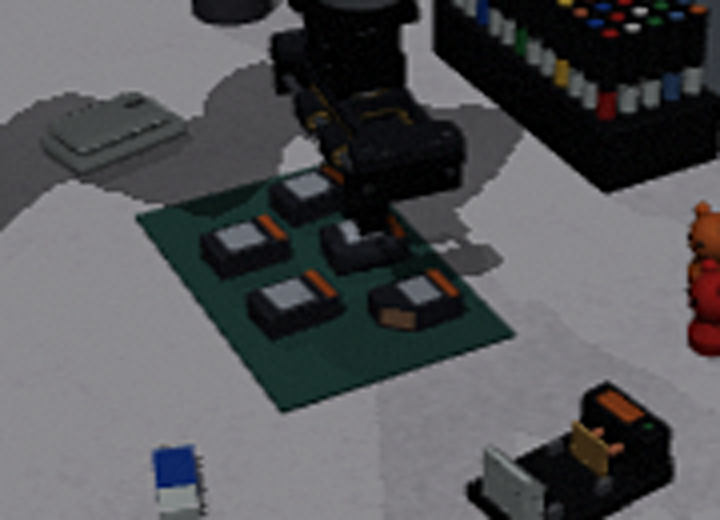

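Run:
```python
from h import *
n='wrist';c=cal(n);p,d=r.capture(n);cv2.imwrite('pics/w3.png',cv2.resize(p[180:420,180:400],None,fx=2.5,fy=2.5,interpolation=cv2.INTER_CUBIC))
W=cloud(n,d,c)
for v in(215,228,245,260,275,288):
  print(v,[tuple((W[v,u]*1000).round().astype(int)) for u in (235,246,258,262,270,284,300,308,314,325)])
s=r.sense();print(s['gripper_width'],s['tcp_pos'],s['wrist_force'])
```

```text
215 [(np.int64(602), np.int64(203), np.int64(2)), (np.int64(606), np.int64(194), np.int64(20)), (np.int64(606), np.int64(188), np.int64(23)), (np.int64(606), np.int64(186), np.int64(23)), (np.int64(605), np.int64(182), np.int64(23)), (np.int64(604), np.int64(175), np.int64(22)), (np.int64(603), np.int64(167), np.int64(23)), (np.int64(603), np.int64(163), np.int64(23)), (np.int64(603), np.int64(160), np.int64(23)), (np.int64(595), np.int64(153), np.int64(2))]
228 [(np.int64(595), np.int64(204), np.int64(3)), (np.int64(600), np.int64(195), np.int64(21)), (np.int64(601), np.int64(189), np.int64(27)), (np.int64(600), np.int64(187), np.int64(26)), (np.int64(600), np.int64(183), np.int64(27)), (np.int64(599), np.int64(176), np.int64(28)), (np.int64(598), np.int64(168), np.int64(27)), (np.int64(598), np.int64(164), np.int64(27)), (np.int64(596), np.int64(161), np.int64(24)), (np.int64(588), np.int64(154), np.int64(2))]
245 [(np.int64(584), np.int64(206), np.int64(2)), (np.int64(591), np.int64(197), np.int64(22)), (np.int64(592), np.int64(190), np.int64(26)), (np.int64(592), np.int64(188), n
[... 1080 characters left out ...]
 (np.int64(589), np.int64(167), np.int64(60)), (np.int64(589), np.int64(165), np.int64(61)), (np.int64(615), np.int64(164), np.int64(114))]
288 [(np.int64(618), np.int64(185), np.int64(121)), (np.int64(616), np.int64(183), np.int64(117)), (np.int64(590), np.int64(187), np.int64(69)), (np.int64(590), np.int64(186), np.int64(69)), (np.int64(590), np.int64(183), np.int64(70)), (np.int64(570), np.int64(180), np.int64(32)), (np.int64(588), np.int64(171), np.int64(69)), (np.int64(590), np.int64(168), np.int64(72)), (np.int64(589), np.int64(166), np.int64(71)), (np.int64(616), np.int64(165), np.int64(121))]
0.06602187582806247 [0.57915715 0.1791363  0.00887943] [-0.25132653 -0.682322    3.06868707]
```

View pics/w3.png

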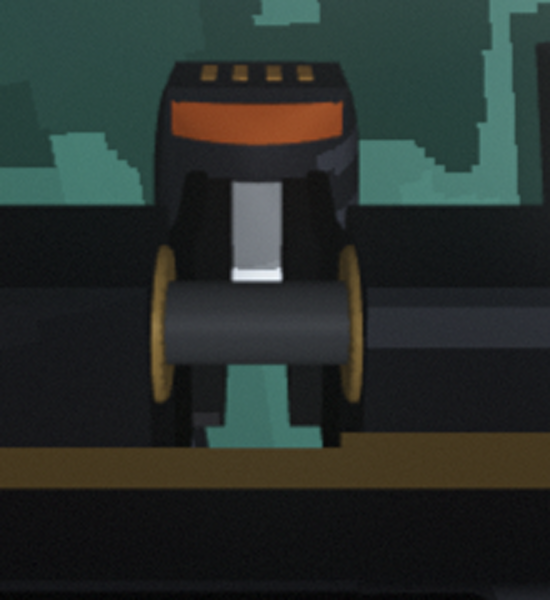

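Run:
```python
from h import *
s=r.sense()
for f,T,R in (('pics/wrist0w.npy',np.array([0.22447,0.5826,0.19886]),np.array([[-7.02e-04,-.35976,-.93304],[-.002056,-.93304,.35976],[-1,.00217,0]])),('pics/w1.npy',np.array([.5288,.1716,.2497]),np.array([[-.001,-.003,-1],[0,-1,.003],[-1,0,0]]))):
    W=np.load(f);Q=((W-T)@R)*1000
    m=(Q[...,0]>-40)&(Q[...,0]<20)&(abs(Q[...,1])<70)&(abs(Q[...,2])<30)
    for sg in(-1,1):
        P=Q[m&(Q[...,1]*sg>0)]; 
        if len(P): print(f,sg,len(P),P.min(0).round(),P.max(0).round())
n='wrist';c=cal(n);s=r.sense();p,d=r.capture(n);W=cloud(n,d,c);Q=(W-s['tcp_pos'])@s['ee_rot']*1000
for u in (255,259,262,266,303,306,310): print(u,[(v,*Q[v,u].round().astype(int).tolist()) for v in range(235,275,4)])
print(s['gripper_width'])
```

```text
pics/wrist0w.npy -1 678 [-40. -53. -12.] [-21. -43.  10.]
pics/wrist0w.npy 1 670 [-40.  43. -12.] [-22.  52.   9.]
pics/w1.npy -1 602 [-40. -44. -12.] [-21. -35.   9.]
pics/w1.npy 1 608 [-40.  34. -12.] [-21.  44.   9.]
255 [(235, -17, -14, -16), (239, -17, -14, -14), (243, -16, -14, -12), (247, -17, -14, -10), (251, -18, -14, -8), (255, -18, -14, -6), (259, -17, -14, -3), (263, -17, -14, -1), (267, -43, -12, -11), (271, -48, -12, -12)]
259 [(235, -19, -12, -17), (239, -18, -12, -15), (243, -18, -12, -12), (247, -18, -12, -10), (251, -26, -11, -12), (255, -33, -11, -12), (259, -34, -11, -11), (263, -40, -11, -12), (267, -44, -10, -12), (271, -49, -10, -12)]
262 [(235, -18, -10, -17), (239, -19, -10, -15), (243, -19, -10, -13), (247, -18, -10, -11), (251, -26, -10, -12), (255, -31, -10, -12), (259, -36, -9, -12), (263, -40, -9, -12), (267, -44, -9, -12), (271, -48, -9, -12)]
266 [(235, -18, -8, -17), (239, -19, -8, -15), (243, -19, -8, -13), (247, -19, -8, -11), (251, -26, -8, -11), (255, -29, -8, -11), (259, -32, -8, -10), (263, -37, -8, -10), (267, -40, -8, -10), (271, -46, -7, -11)]
303 [(235, -19, 10, -17), (239, -19, 10, -15), (243, -18, 10, -13), (247, -20, 10, -11), (251, -26, 10, -11), (255, -31, 9, -12), (259, -34, 9, -11), (263, -40, 9, -12), (267, -44, 9, -12), (271, -49, 8, -12)]
306 [(235, -19, 11, -17), (239, -17, 11, -14), (243, -18, 11, -13), (247, -18, 12, -10), (251, -26, 11, -12), (255, -31, 11, -12), (259, -35, 10, -11), (263, -41, 10, -12), (267, -44, 10, -12), (271, -47, 10, -11)]
310 [(235, -18, 13, -17), (239, -18, 13, -15), (243, -17, 14, -12), (247, -16, 14, -10), (251, -18, 14, -8), (255, -18, 14, -6), (259, -18, 14, -4), (263, -17, 14, -1), (267, -43, 12, -11), (271, -47, 11, -11)]
0.06602187582806247
```

Emit:
play_rows:
  plan:
    - [[-1,0,0,0,0,0],[-1,0,0,0,0,0],[-1,0,0,0,0,0],[-1,0,0,0,0,0],[-1,0,0,0,0,0]]
  hand: 0.75

```text
time_s: 3.65
tcp_pos: [0.5785, 0.179, 0.018]
ee_rot: [[-0.0, -0.127, -0.992], [-0.0, -0.992, 0.127], [-1.0, 0.0, 0.0]]
wrist_force: [0.3, -0.1, 0.0]
gripper_width: 0.529
```

Run:
```python
from h import *
n='wrist';c=cal(n);p,d=r.capture(n);s=r.sense();W=cloud(n,d,c);z=W[...,2]
m=((z>.014)&(z<.035)).astype(np.uint8)
n,l,st,cc=cv2.connectedComponentsWithStats(m)
for i in range(1,n):
    if st[i,4]<500: continue
    Q=W[l==i];print(cc[i].round(),st[i,4],np.percentile(Q[:,2],99).round(4),cv2.minAreaRect((Q[:,:2]*1000).astype(np.float32)))
cv2.imwrite('pics/w4.png',p)
print(s['gripper_width'],s['tcp_pos'],row([.577,.18,-.008],Rt(-7.3)))
```

```text
[434. 226.] 5044 0.0243 ((582.2592163085938, 96.46207427978516), (39.81061935424805, 37.21969985961914), 0.033518727868795395)
[282. 248.] 6560 0.0324 ((580.9152221679688, 179.30870056152344), (44.04783630371094, 50.90399932861328), 84.32918548583984)
[139. 245.] 2355 0.0242 ((590.6370239257812, 258.43145751953125), (23.88062858581543, 36.90178680419922), 3.426926612854004)
[239. 346.] 1174 0.0239 ((523.2522583007812, 213.41311645507812), (33.305538177490234, 19.71855354309082), 72.84687805175781)
0.5760217368103482 [0.57854538 0.17898017 0.01797624] [2.6, -0.08, 0.17, 0.0, 0.0, -0.0]
```

View pics/w4.png

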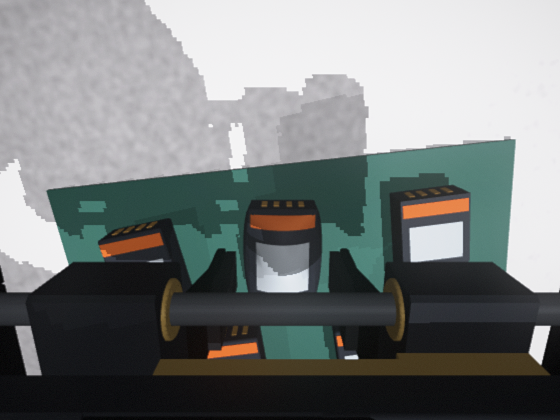

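Emit:
play_rows:
  plan:
    - [[0,0,0,0,0,0],[0,0,0,0,0,0],[0,0,0,0,0,0],[1.5,0,0,0,0,0],[2.6,0,0,0,0,0]]

```text
time_s: 4.32
tcp_pos: [0.578, 0.1787, -0.0092]
ee_rot: [[-0.001, -0.127, -0.992], [-0.001, -0.992, 0.127], [-1.0, 0.001, 0.001]]
wrist_force: [-0.1, -0.5, 0.5]
gripper_width: 0.749
```

Run:
```python
from h import *
n='wrist';c=cal(n);s=r.sense();p,d=r.capture(n);W=cloud(n,d,c);Q=(W-s['tcp_pos'])@s['ee_rot']*1000
m=(Q[...,0]>-60)&(Q[...,0]<20)&(abs(Q[...,1])<70)&(abs(Q[...,2])<30)
cv2.imwrite('pics/w5.png',p)
for sg in(-1,1):
    P=Q[m&(Q[...,1]*sg>30*0+26)&(Q[...,2]>-14)]
    if len(P): print(sg,len(P),P.min(0).round(),P.max(0).round())
print(s['gripper_width'],s['tcp_pos'],s['wrist_force'])
```

```text
-1 4769 [-60. -70. -14.] [-10. -26.  18.]
1 4711 [-60.  26. -14.] [-9. 70. 18.]
0.7489537370521065 [ 0.57798187  0.17872024 -0.00923109] [-0.12496288 -0.53661026  0.46807986]
```

View pics/w5.png

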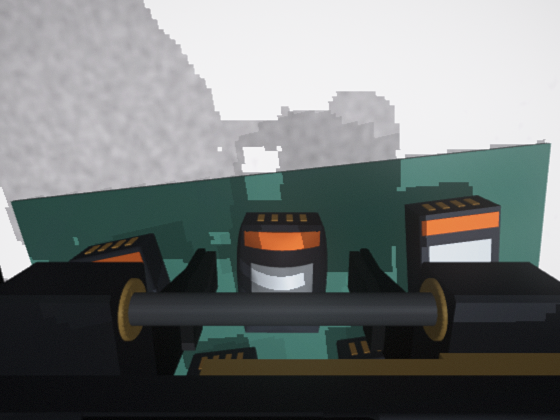

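Emit:
play_rows:
  plan:
    - [[0.5,0,0,0,0,0],[0.5,0,0,0,0,0],[0.5,0,0,0,0,0],[0.5,0,0,0,0,0],[0.5,0,0,0,0,0]]
  hand: 0

```text
time_s: 5.0
tcp_pos: [0.5788, 0.1791, -0.0125]
ee_rot: [[0.0, -0.127, -0.992], [0.0, -0.992, 0.127], [-1.0, -0.0, -0.0]]
wrist_force: [0.2, 0.1, -0.1]
gripper_width: 0.491
```

Emit:
play_rows:
  plan:
    - [[0,0,0,0,0,0],[0,0,0,0,0,0],[0,0,0,0,0,0]]

```text
time_s: 5.38
tcp_pos: [0.5788, 0.1791, -0.0125]
ee_rot: [[0.0, -0.127, -0.992], [0.0, -0.992, 0.127], [-1.0, -0.0, -0.0]]
wrist_force: [-0.4, 0.7, 0.5]
gripper_width: 0.489
```

Emit:
play_rows:
  plan:
    - [[-4,0,0,0,0,0],[-7.5,0,0,0,0,0],[-7.5,3,0,0,0,0],[-7.5,9,0,0,0,0],[-7.5,15,1,0,0,0]]

```text
time_s: 6.0
tcp_pos: [0.5496, 0.0303, 0.0621]
ee_rot: [[0.0, -0.126, -0.992], [0.0, -0.992, 0.126], [-1.0, -0.0, -0.0]]
wrist_force: [0.9, -0.6, -0.5]
gripper_width: 0.491
```

Run:
```python
from h import *
W=np.load('pics/top0w.npy');p=cv2.imread('pics/top0.png');hsv=cv2.cvtColor(p,cv2.COLOR_BGR2HSV)
m=(hsv[...,1]>150)&((hsv[...,0]<6)|(hsv[...,0]>174))&(W[...,2]>.038)&(W[...,2]<.05)&(W[...,1]<-.22)&(W[...,1]>-.55)&(W[...,0]>.38)&(W[...,0]<.65)
m=cv2.morphologyEx(m.astype(np.uint8),cv2.MORPH_OPEN,np.ones((2,2)))>0
Q=W[m];print('tub',cv2.minAreaRect((Q[:,:2]*1000).astype(np.float32)))
for v in (0,):
  print(row([.505,-.415,.065],Rt(-7.3)),r.sense()['gripper_width'])
```

```text
tub ((491.70977783203125, -217.91952514648438), (200.5063934326172, 575.4449462890625), 6.291468620300293)
[-0.3, 44.74, -1.17, 0.01, -0.0, 0.0] 0.4905924877253238
```

Emit:
play_rows:
  plan:
    - [[-0.3,6.2,-0.2,0,0,0],[-0.3,12.4,-0.4,0,0,0],[-0.3,18.6,-0.6,0,0,0],[-0.3,24.8,-0.8,0,0,0],[-0.3,31,-1,0,0,0]]

```text
time_s: 6.62
tcp_pos: [0.5199, -0.2792, 0.0651]
ee_rot: [[0.0, -0.126, -0.992], [0.0, -0.992, 0.126], [-1.0, -0.0, -0.0]]
wrist_force: [0.7, 0.5, -0.8]
gripper_width: 0.487
```

Run:
```python
from h import *
W=np.load('pics/top0w.npy');p=cv2.imread('pics/top0.png').astype(int)
m=(p[...,2]>90)&(p[...,1]<40)&(p[...,0]<40);m[:,:380]=0
for sl in ((m&(W[...,2]>.035)),(m&(W[...,2]<.012))):
    Q=W[sl];print(len(Q),Q.min(0),Q.max(0),cv2.minAreaRect((Q[:,:2]*1000).astype(np.float32)))
p,d=r.capture('wrist');cv2.imwrite('pics/w6.png',p)
p,d=r.capture('top');cv2.imwrite('pics/t6.png',p)
print(row([.505,-.415,.065],Rt(-7.3)),r.sense()['gripper_width'])
```

```text
226 [ 0.36052996 -0.47636609  0.03515728] [0.58553417 0.0570836  1.21731334] ((480.50885009765625, -207.39584350585938), (175.44161987304688, 553.7125854492188), 6.8204216957092285)
3024 [ 0.42736492 -0.47490051 -0.00375157] [ 0.58197593 -0.28639243  0.01191933] ((510.9886474609375, -379.11846923828125), (174.89515686035156, 137.9586181640625), 79.26375579833984)
[-0.03, 13.33, -0.38, -0.04, 0.0, -0.0] 0.4868923475509089
```

View pics/w6.png

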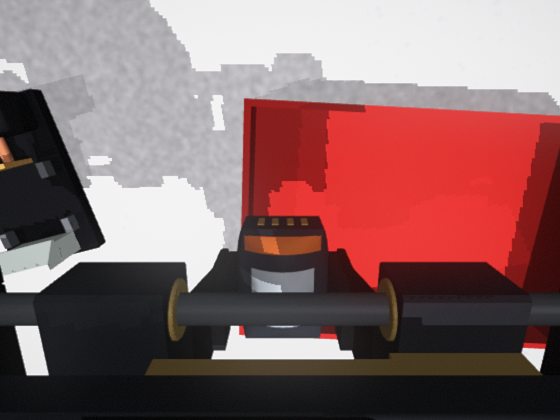

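View pics/t6.png

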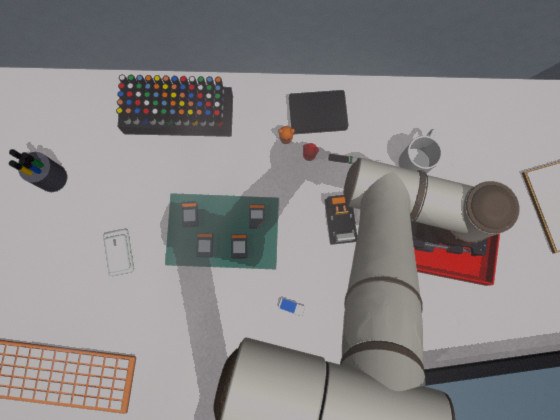

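Emit:
play_rows:
  plan:
    - [[0,6.2,-0.2,0,0,0],[0,12.4,-0.3,0,0,0],[0,13.3,-0.4,0,0,0],[3.5,13.3,-0.4,0,0,0],[6,13.3,-0.4,0,0,0]]

```text
time_s: 7.35
tcp_pos: [0.5069, -0.4084, 0.0037]
ee_rot: [[-0.001, -0.127, -0.992], [0.001, -0.992, 0.127], [-1.0, -0.001, 0.002]]
wrist_force: [-0.5, 0.3, -1.7]
gripper_width: 0.487
```

Run:
```python
from h import *
print(row([.505,-.415,-.0105],Rt(-7.3)),r.sense()['gripper_width'])
```

```text
[1.42, 0.68, 0.11, 0.0, 0.01, 0.01] 0.4868012421058082
```

Emit:
play_rows:
  plan:
    - [[0.8,0,0,0,0,0],[1.2,0,0,0,0,0],[1.4,0,0,0,0,0]]

```text
time_s: 7.72
tcp_pos: [0.5084, -0.4096, -0.0079]
ee_rot: [[0.002, -0.126, -0.992], [-0.001, -0.992, 0.126], [-1.0, 0.001, -0.002]]
wrist_force: [0.3, -0.0, -1.7]
gripper_width: 0.489
```

Emit:
play_rows:
  plan:
    - [[0,0,0,0,0,0],[0,0,0,0,0,0],[0,0,0,0,0,0]]
  hand: 0.65

```text
time_s: 8.1
tcp_pos: [0.5078, -0.4099, -0.0082]
ee_rot: [[0.001, -0.127, -0.992], [-0.001, -0.992, 0.127], [-1.0, 0.0, -0.001]]
wrist_force: [-0.1, -0.1, -0.2]
gripper_width: 0.641
```

Emit:
play_rows:
  plan:
    - [[-5,0,0,0,0,0],[-9,0,0,0,0,0],[-9,-5,0,0,0,0],[-9,-11,0,0,0,0],[-9,-17,0,0,0,0]]

```text
time_s: 8.72
tcp_pos: [0.5292, -0.2397, 0.0817]
ee_rot: [[0.001, -0.128, -0.992], [-0.0, -0.992, 0.128], [-1.0, 0.0, -0.001]]
wrist_force: [-0.1, -0.3, 0.3]
gripper_width: 0.649
```

Run:
```python
from h import *
print(row([.583,.096,.08],Rt(0.4)),r.sense()['gripper_width'])
```

```text
[0.17, -33.98, -1.05, -0.77, -0.01, -0.0] 0.6494169367713803
```

Emit:
play_rows:
  plan:
    - [[0,-6.2,-0.2,-0.2,0,0],[0,-12.4,-0.4,-0.4,0,0],[0.1,-18.6,-0.6,-0.6,0,0],[0.1,-24.8,-0.8,-0.77,0,0],[0.2,-31,-1,-0.77,0,0]]

```text
time_s: 9.35
tcp_pos: [0.5786, 0.0673, 0.0798]
ee_rot: [[0.001, 0.008, -1.0], [0.0, -1.0, -0.008], [-1.0, -0.0, -0.001]]
wrist_force: [0.5, -0.0, 0.7]
gripper_width: 0.65
```

Run:
```python
from h import *
print(row([.583,.096,.03],Rt(0.4)),row([.583,.096,-.012],Rt(0.4)))
```

```text
[4.98, -2.87, -0.46, 0.01, -0.01, 0.0] [9.18, -2.87, -0.45, 0.01, -0.01, 0.0]
```

Emit:
play_rows:
  plan:
    - [[2,-2.9,-0.5,0,0,0],[4,-2.9,-0.5,0,0,0],[7,-2.9,-0.5,0,0,0],[9,-2.9,-0.5,0,0,0],[9.1,-2.9,-0.5,0,0,0]]

```text
time_s: 9.98
tcp_pos: [0.5819, 0.0937, -0.0131]
ee_rot: [[-0.003, 0.007, -1.0], [-0.001, -1.0, -0.007], [-1.0, 0.001, 0.003]]
wrist_force: [0.3, 0.0, -0.1]
gripper_width: 0.651
```

Emit:
play_rows:
  plan:
    - [[0,0,0,0,0,0],[0,0,0,0,0,0],[0,0,0,0,0,0],[0,0,0,0,0,0],[0,0,0,0,0,0]]
  hand: 0

```text
time_s: 10.6
tcp_pos: [0.5838, 0.0945, -0.0107]
ee_rot: [[0.002, 0.008, -1.0], [0.001, -1.0, -0.008], [-1.0, -0.001, -0.002]]
wrist_force: [-0.5, 0.9, 5.6]
gripper_width: 0.411
```

Run:
```python
from h import *
p,d=r.capture('wrist');cv2.imwrite('pics/w7.png',p)
```

```text
(no output)
```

View pics/w7.png

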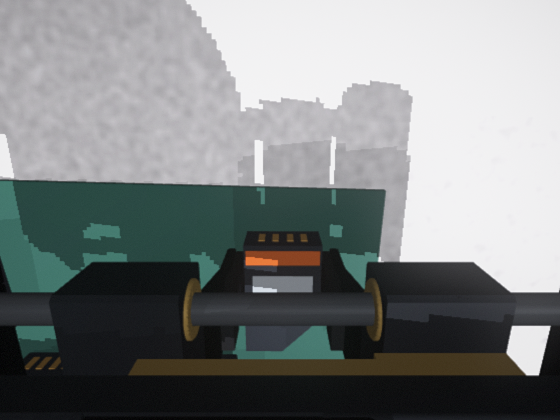

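Emit:
play_rows:
  plan:
    - [[-4,0,0,0,0,0],[-7.5,0,0,0,0,0],[-7.5,5,1,0,0,0],[-7.5,11,2,0,0,0],[-7.5,17,3,0,0,0]]

```text
time_s: 11.28
tcp_pos: [0.5533, -0.0774, 0.0629]
ee_rot: [[-0.001, 0.008, -1.0], [0.0, -1.0, -0.008], [-1.0, -0.0, 0.001]]
wrist_force: [1.1, -1.1, -1.1]
gripper_width: 0.404
```

Run:
```python
from h import *
print(row([.535,-.322,.065],Rt(-6.5)),r.sense()['gripper_width'])
```

```text
[-0.21, 24.45, 2.03, 0.7, 0.01, 0.0] 0.40424810808152645
```

Emit:
play_rows:
  plan:
    - [[-0.2,6.2,0.5,0.3,0,0],[-0.2,12.4,1,0.6,0,0],[-0.2,18.6,1.5,0.7,0,0],[-0.2,24.4,2,0.7,0,0],[-0.2,24.4,2,0.7,0,0]]

```text
time_s: 11.9
tcp_pos: [0.5345, -0.3237, 0.064]
ee_rot: [[-0.001, -0.121, -0.993], [0.0, -0.993, 0.121], [-1.0, -0.0, 0.001]]
wrist_force: [-0.1, 1.8, -1.0]
gripper_width: 0.408
```

Run:
```python
from h import *
p,d=r.capture('wrist');cv2.imwrite('pics/w8.png',p)
print(row([.53,-.322,-.009],Rt(-6.5)),r.sense()['gripper_width'])
```

```text
[7.3, 0.09, 0.45, -0.03, 0.01, 0.0] 0.4070458617978075
```

View pics/w8.png

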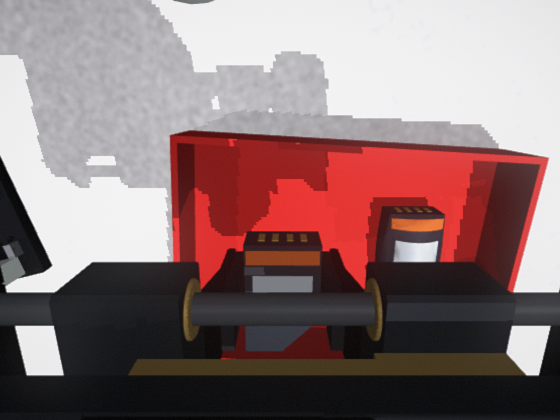

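Swollen pack lies in the tub at (412,235), chipped pack is held clear of the left wall (x≈175). Lower.

Emit:
play_rows:
  plan:
    - [[3,0,0.2,0,0,0],[6,0,0.4,0,0,0],[7,0,0.4,0,0,0],[7.2,0,0.4,0,0,0],[7.3,0,0.4,0,0,0]]

```text
time_s: 12.58
tcp_pos: [0.5333, -0.3196, -0.0067]
ee_rot: [[0.002, -0.114, -0.994], [-0.001, -0.994, 0.114], [-1.0, 0.001, -0.002]]
wrist_force: [1.4, 0.0, -1.0]
gripper_width: 0.412
```

Emit:
play_rows:
  plan:
    - [[0,0,0,0,0,0],[0,0,0,0,0,0],[0,0,0,0,0,0]]
  hand: 0.55

```text
time_s: 12.95
tcp_pos: [0.5324, -0.3198, -0.0072]
ee_rot: [[0.001, -0.114, -0.993], [-0.0, -0.993, 0.114], [-1.0, 0.0, -0.001]]
wrist_force: [-0.3, -0.1, 1.3]
gripper_width: 0.542
```

Emit:
play_rows:
  plan:
    - [[-4,0,0,0,0,0],[-9,0,0,0,0,0],[-10,-4,0,0,0,0],[-11,-10,0,0,0,0],[-12,-16,0,0,0,0]]

```text
time_s: 13.58
tcp_pos: [0.5505, -0.1595, 0.1129]
ee_rot: [[0.001, -0.116, -0.993], [-0.0, -0.993, 0.116], [-1.0, -0.0, -0.001]]
wrist_force: [0.4, -0.7, -0.3]
gripper_width: 0.548
```

Run:
```python
from h import *
s=r.sense();print(s['tcp_pos'],row([.50,-.11,.20],Rt(-7)))
```

```text
[ 0.55052861 -0.15951171  0.11294683] [-8.71, -4.33, 5.58, 0.04, -0.01, 0.0]
```

Emit:
play_rows:
  plan:
    - [[-6,-2,2,0,0,0],[-8.7,-4.3,5.6,0,0,0],[-8.7,-4.3,5.6,0,0,0],[-8.7,-4.3,5.6,0,0,0]]

```text
time_s: 14.08
tcp_pos: [0.4996, -0.1116, 0.1991]
ee_rot: [[0.0, -0.114, -0.993], [0.0, -0.993, 0.114], [-1.0, -0.0, -0.0]]
wrist_force: [0.4, -0.0, -0.3]
gripper_width: 0.554
```

Run:
```python
from h import *
n='wrist';c=cal(n);p,d=r.capture(n);cv2.imwrite('pics/w9.png',p);W=cloud(n,d,c);np.save('pics/w9.npy',W)
p,d=r.capture('side');cv2.imwrite('pics/s9.png',p)
s=r.sense();print(s['tcp_pos'])
```

```text
[ 0.49955335 -0.11204782  0.19803868]
```

View pics/w9.png

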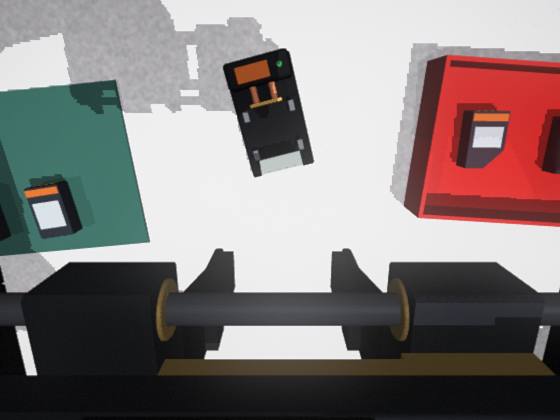

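View pics/s9.png

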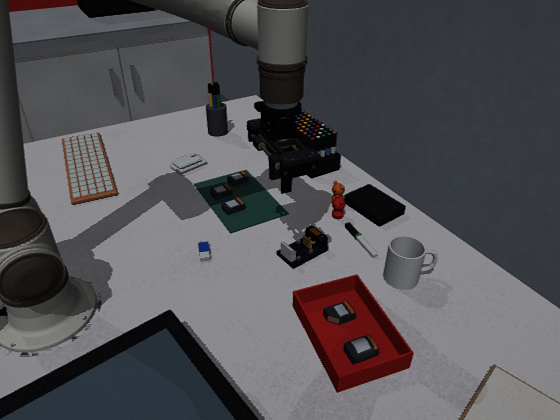

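Run:
```python
from h import *
W=np.load('pics/w9.npy');p=cv2.imread('pics/w9.png')
m=np.zeros(W.shape[:2],bool);m[35:190,205:330]=1;z=W[...,2]
def rect(lab,mm):
    Q=(W[mm][:,:2]*1000).astype(np.float32)
    print(lab,len(Q),np.median(W[mm][:,2]).round(4),cv2.minAreaRect(Q))
rect('all',m&(z>.008)&(z<.06)); rect('floor',m&(z>.008)&(z<.0155)); rect('house',m&(z>.036)&(z<.047)&(W[...,0]>.58)); rect('catch',m&(z>.025)&(z<.055)&(W[...,0]<.56))
rect('guides',m&(z>.017)&(z<.022))
cv2.imwrite('pics/ch9.png',cv2.resize(p[35:190,205:330],None,fx=4.5,fy=4.5,interpolation=cv2.INTER_CUBIC))
# charger frame estimate print
for th in (7.2,):
    a=np.array([np.cos(np.radians(th)),np.sin(np.radians(th))]);b=np.array([-a[1],a[0]])
    Q=W[m&(z>.008)&(z<.06)][:,:2];print('a',np.percentile(Q@a,[0.3,50,99.7])*1000,'b',np.percentile(Q@b,[.3,50,99.7])*1000)
    Q=W[m&(z>.036)&(z<.047)&(W[...,0]>.58)][:,:2];print('house a',np.percentile(Q@a,[.5,99.5])*1000,np.percentile(Q@b,[.5,99.5])*1000)
    Q=W[m&(z>.028)&(z<.055)&(W[...,0]<.56)];print('catch a',np.percentile(Q[:,:2]@a,[.5,99.5])*1000,np.percentile(Q[:,:2]@b,[.5,99.5])*1000,Q[:,2].max())
```

```text
all 7853 0.0125 ((568.63818359375, -107.25720977783203), (111.09275817871094, 66.11861419677734), 7.376934051513672)
floor 4534 0.0115 ((568.5377807617188, -107.26667785644531), (110.90354919433594, 66.11299133300781), 7.391088485717773)
house 1999 0.0415 ((602.5971069335938, -102.81729125976562), (42.596839904785156, 59.90620422363281), 7.376934051513672)
catch 777 0.0427 ((524.5734252929688, -112.99396514892578), (16.174694061279297, 39.82352828979492), 7.160643577575684)
guides 239 0.0196 ((565.8023071289062, -108.22496795654297), (69.0760726928711, 52.365867614746094), 7.4942097663879395)
a [496.87731016 555.58944351 605.64568746] b [-210.44758749 -178.37261945 -145.15514857]
house a [563.94319347 605.95120797] [-207.06021554 -148.21169935]
catch a [498.35286747 514.23920247] [-197.55104326 -158.05794917] 0.049012689621824305
```

View pics/ch9.png

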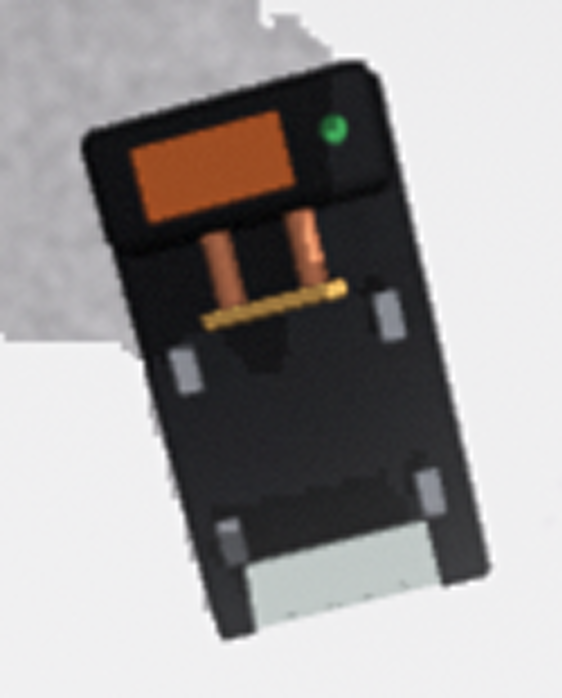

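```bash
cat >> h.py <<'E'
OFF=.0205
def tcp_from_tip(tip,R): return np.array(tip)+OFF*R[:,0]
GR=Rt(1.5,-17); GTIP=np.array([.5005-.005,.1366,.0085])
E
python3 - <<'E'
from h import *
T=tcp_from_tip(GTIP,GR);print(T)
print(row(T+[0,0,.09],GR))
E
```

```text
[ 0.50149157  0.13675689 -0.01110425]
[11.91, -24.74, 2.65, -0.81, 1.71, -0.12]
```

Emit:
play_rows:
  plan:
    - [[2,-6,0.6,-0.2,0.4,0],[4,-12,1.3,-0.4,0.9,-0.06],[7,-18,2,-0.6,1.3,-0.1],[11.9,-24.7,2.6,-0.81,1.71,-0.12],[11.9,-24.7,2.6,-0.81,1.71,-0.12]]

```text
time_s: 14.8
tcp_pos: [0.5, 0.1373, 0.077]
ee_rot: [[0.29, 0.03, -0.956], [0.006, -1.0, -0.03], [-0.957, 0.003, -0.29]]
wrist_force: [0.7, -0.1, 0.0]
gripper_width: 0.551
```

Run:
```python
from h import *
n='wrist';c=cal(n);p,d=r.capture(n);cv2.imwrite('pics/w10.png',p);W=cloud(n,d,c);z=W[...,2]
m=((z>.016)&(z<.035)).astype(np.uint8)
n,l,st,cc=cv2.connectedComponentsWithStats(m)
for i in range(1,n):
    if st[i,4]<500: continue
    Q=W[l==i];print(cc[i].round(),st[i,4],np.percentile(Q[:,2],99).round(4),cv2.minAreaRect((Q[:,:2]*1000).astype(np.float32)))
T=tcp_from_tip(GTIP,GR);print(row(T+[0,0,.03],GR),row(T,GR))
```

```text
[119. 137.] 4208 0.0245 ((573.519287109375, 256.83282470703125), (56.05815505981445, 36.95124435424805), 4.887697219848633)
[171. 234.] 3534 0.0244 ((501.1883544921875, 217.878173828125), (56.60286331176758, 36.2330207824707), 0.694637656211853)
[284. 244.] 3953 0.0245 ((500.16546630859375, 136.4503631591797), (56.057594299316406, 35.76539993286133), 2.611401081085205)
[5.43, 0.18, 1.47, 0.05, 0.02, -0.01] [8.3, 0.17, 2.34, 0.05, 0.02, -0.01]
```

View pics/w10.png

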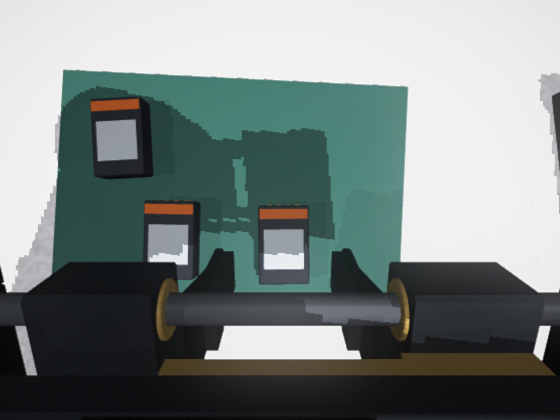

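Emit:
play_rows:
  plan:
    - [[3,0.1,0.8,0,0,0],[5.4,0.2,1.5,0.05,0,0],[7.5,0.2,2.1,0.05,0,0],[8.3,0.2,2.3,0.05,0,0],[8.3,0.2,2.3,0.05,0,0]]

```text
time_s: 15.48
tcp_pos: [0.5116, 0.1394, 0.0188]
ee_rot: [[0.26, 0.016, -0.965], [-0.002, -1.0, -0.017], [-0.966, 0.007, -0.26]]
wrist_force: [-0.0, -0.1, 0.4]
gripper_width: 0.547
```

Emit:
play_rows:
  plan:
    - [[0,0,0,0,0,0],[0,0,0,0,0,0],[0,0,0,0,0,0],[0,0,0,0,0,0]]
  hand: 0

```text
time_s: 15.98
tcp_pos: [0.5105, 0.1386, 0.0188]
ee_rot: [[0.26, 0.017, -0.966], [-0.003, -1.0, -0.018], [-0.966, 0.008, -0.26]]
wrist_force: [-0.0, 0.2, -0.2]
gripper_width: 0.18
```

Run:
```python
from h import *
n='wrist';c=cal(n);p,d=r.capture(n);cv2.imwrite('pics/w11.png',p);W=cloud(n,d,c);np.save('pics/w11.npy',W)
s=r.sense();np.savez('grasp.npz',p=s['tcp_pos'],R=s['ee_rot']);print(s['tcp_pos'],s['gripper_width'],s['wrist_force'],row(tcp_from_tip(GTIP,GR),GR))
```

```text
[0.51054398 0.13857537 0.01874872] 0.1366621249465727 [ 1.2872958  -0.20485838  0.37315057] [2.65, 0.14, 1.65, -0.04, 0.2, -0.06]
```

View pics/w11.png

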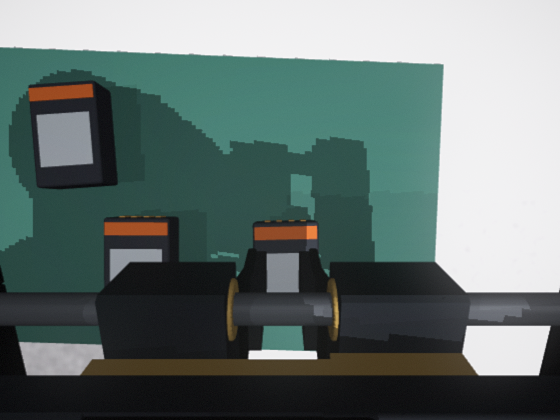

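Run:
```python
from h import *
s=r.sense();print(s['joints'].round(2))
```

```text
[ 29.81  18.67 -53.07  55.65  -9.2    6.76]
```

Emit:
play_rows:
  plan:
    - [[-2,0,0,0,0,0],[-2,0,0,0,0,0],[-2,0,0,0,0,0],[-2,0,0,0,0,0],[-2,0,0,0,0,0]]
  hand: 0.6

```text
time_s: 16.65
tcp_pos: [0.5051, 0.1381, 0.0375]
ee_rot: [[0.259, 0.016, -0.966], [-0.004, -1.0, -0.018], [-0.966, 0.009, -0.259]]
wrist_force: [0.4, 0.5, -0.1]
gripper_width: 0.565
```

```bash
sed -i '/^GR=/d' h.py
cat >> h.py <<'E'
GR=Rt(1.8,-5); GTIP=np.array([.5002-.005,.1365,.006])
E
python3 - <<'E'
from h import *
n='wrist';c=cal(n);p,d=r.capture(n);cv2.imwrite('pics/w12.png',p);W=cloud(n,d,c);z=W[...,2]
m=((z>.016)&(z<.028)).astype(np.uint8)
n,l,st,cc=cv2.connectedComponentsWithStats(m)
for i in range(1,n):
    if st[i,4]<500: continue
    Q=W[l==i];print(cc[i].round(),st[i,4],np.percentile(Q[:,2],99).round(4),cv2.minAreaRect((Q[:,:2]*1000).astype(np.float32)))
s=r.sense();print(s['gripper_width'],s['joints'].round(1),s['tcp_pos'])
T=tcp_from_tip(GTIP,GR);print(row(T+[0,0,.06],GR),row(T,GR))
print((-c[3].T@c[4]-s['tcp_pos'])@s['ee_rot'])
E
```

```text
[ 85. 131.] 6186 0.0244 ((573.5726928710938, 256.5771179199219), (56.186126708984375, 36.82979202270508), 4.845432758331299)
[151. 236.] 3669 0.0244 ((503.5484924316406, 217.91592407226562), (51.9960823059082, 36.214805603027344), 0.7784814238548279)
[285. 251.] 4850 0.0244 ((503.8889465332031, 136.67042541503906), (49.243656158447266, 36.24555587768555), 1.9748798608779907)
0.5880490787977274 [ 35.2  16.9 -49.   36.7 -14.8  20.9] [0.50517651 0.1381009  0.03755849]
[-0.99, 0.15, 0.59, -0.08, -1.0, -0.06] [4.81, 0.1, 2.14, -0.08, -1.0, -0.06]
[-0.1842674  -0.00023095 -0.07723102]
```

Emit:
play_rows:
  plan:
    - [[-1,0.1,0.6,0,-0.5,0],[-1,0.1,0.6,-0.08,-1,-0.06],[-1,0.1,0.6,-0.08,-1,-0.06],[-1,0.1,0.6,-0.08,-1,-0.06]]

```text
time_s: 17.2
tcp_pos: [0.4967, 0.1364, 0.0455]
ee_rot: [[0.088, 0.031, -0.996], [0.0, -1.0, -0.031], [-0.996, 0.002, -0.088]]
wrist_force: [-0.8, 0.2, -0.3]
gripper_width: 0.6
```

Run:
```python
from h import *
s=r.sense();print(s['gripper_width'],s['joints'].round(1),s['tcp_pos'])
T=tcp_from_tip(GTIP,GR);print(row(T,GR))
```

```text
0.5997433510868915 [ 35.3  19.2 -32.1   5.1 -34.6  52.4] [0.49671165 0.13635495 0.04546866]
[5.97, -0.03, 0.5, -0.0, -0.0, -0.01]
```

Emit:
play_rows:
  plan:
    - [[2,0,0.2,0,0,0],[4,0,0.35,0,0,0],[5.5,0,0.5,0,0,0],[6,0,0.5,0,0,0],[6,0,0.5,0,0,0]]

```text
time_s: 17.82
tcp_pos: [0.4965, 0.1368, -0.0145]
ee_rot: [[0.087, 0.032, -0.996], [0.001, -0.999, -0.032], [-0.996, 0.001, -0.087]]
wrist_force: [-0.3, 1.2, 0.6]
gripper_width: 0.596
```

Run:
```python
from h import *
s=r.sense();print(s['gripper_width'],s['joints'].round(1),s['tcp_pos'],s['wrist_force'])
T=tcp_from_tip(GTIP,GR);print(row(T,GR))
```

```text
0.5957853010463836 [ 35.3  25.  -35.8   6.6 -25.3  50.7] [ 0.49652713  0.13682576 -0.01447214] [-0.34474312  1.16651364  0.58929462]
[-0.0, 0.03, -0.05, 0.01, 0.0, -0.01]
```

Emit:
play_rows:
  plan:
    - [[0,0,0,0,0,0],[0,0,0,0,0,0],[0,0,0,0,0,0],[0,0,0,0,0,0],[0,0,0,0,0,0]]
  hand: 0

```text
time_s: 18.45
tcp_pos: [0.4975, 0.1376, -0.0137]
ee_rot: [[0.088, 0.032, -0.996], [0.003, -0.999, -0.032], [-0.996, -0.0, -0.088]]
wrist_force: [-0.9, -0.7, 5.6]
gripper_width: 0.409
```

```bash
cat >> h.py <<'E'
# bay frame in world
TH=np.radians(7.35)
BO=np.array([.5586,-.1085,.012])
BR=np.array([[-np.cos(TH),np.sin(TH),0],[-np.sin(TH),-np.cos(TH),0],[0,0,1.]])  # cols: bay x,y,z
def packpose(s=None):
    s=s or r.sense(); g=np.load('grasp.npz')
    Rp=s['ee_rot']@g['Rpt']; pp=s['tcp_pos']+s['ee_rot']@g['ppt']
    return BR.T@(pp-BO), BR.T@Rp
def tool_for(C0x,C0z,phi,y=0):
    """pack with contact-bottom edge at bay (C0x,C0z) mm, tail raised phi deg -> tcp p,R world"""
    g=np.load('grasp.npz');f=np.radians(phi)
    Rb=np.array([[np.cos(f),0,-np.sin(f)],[0,1,0],[np.sin(f),0,np.cos(f)]])
    o=np.array([C0x,y,C0z])/1000+Rb@np.array([.028,0,0])
    Rw=BR@Rb; pw=BO+BR@o
    Rt_=Rw@g['Rpt'].T; return pw-Rt_@g['ppt'], Rt_
def report():
    o,R=packpose();phi=np.degrees(np.arctan2(R[2,0],R[0,0]))
    c0=o+R@np.array([-.028,0,0]);ct=o+R@np.array([-.028,0,.02]);tb=o+R@np.array([.028,0,0]);tt=o+R@np.array([.028,0,.02])
    print('phi %.1f yaw %.1f roll %.1f'%(phi,np.degrees(R[1,0]),np.degrees(R[2,1])),*[n+str((q*1000).round(1)) for n,q in(('C0',c0),('CT',ct),('TB',tb),('TT',tt))],r.sense()['wrist_force'].round(1),r.sense()['gripper_width'])
E
python3 - <<'E'
import numpy as np
from h import *
s=r.sense();print(s['gripper_width'],s['tcp_pos'],s['wrist_force'])
n='wrist';c=cal(n);p,d=r.capture(n);W=cloud(n,d,c);z=W[...,2]
m=((z>.016)&(z<.028)&(W[...,1]<.17)&(W[...,1]>.1));Q=W[m];print('contact edge x',np.percentile(Q[:,0],99.5),Q[:,1].min(),Q[:,1].max(),np.median(Q[:,2]));cv2.imwrite('pics/w13.png',p)
yaw=np.arctan2(s['ee_rot'][0,1],-s['ee_rot'][1,1]);print(np.degrees(yaw))
a=np.array([np.cos(yaw),np.sin(yaw),0]);Rw=np.column_stack([-a,[a[1],-a[0],0],[0,0,1]])
# pack pos: along from measured, lateral from tool centre
tipc=s['tcp_pos']-OFF*s['ee_rot'][:,0]
P=np.array([.5003,.1365,.003]); lat=Rw[:,1]; P=P+lat*((tipc-P)@lat); print(P,np.linalg.det(Rw))
np.savez('grasp.npz',Rpt=s['ee_rot'].T@Rw,ppt=s['ee_rot'].T@(P-s['tcp_pos']))
print(row(s['tcp_pos']+[0,0,.1],s['ee_rot']));
E
python3 -c "
from h import *
report()"
```

```text
0.4087251938672743 [ 0.49749528  0.13762843 -0.01369873] [-0.89891059 -0.68905603  5.6189516 ]
contact edge x 0.5283124920202775 0.11133567495007707 0.1647673004561739 0.022798145813314845
1.835864217394576
[0.50026103 0.13771569 0.003     ] 0.9999999999999999
[-9.96, -0.0, -0.88, 0.0, 0.0, -0.0]
phi 0.0 yaw -5.5 roll 0.0 C0[  -1.5 -249.    -9. ] CT[  -1.5 -249.    11. ] TB[  54.2 -254.3   -9. ] TT[  54.2 -254.3   11. ] [-1.6 -1.   5.7] 0.4117424601276629
```

Emit:
play_rows:
  plan:
    - [[-3,0,-0.3,0,0,0],[-7,0,-0.6,0,0,0],[-11,1,-1,0,0,0],[-12,4,-1,0,0,0],[-12,7,-1,0,0,0]]

```text
time_s: 19.12
tcp_pos: [0.4993, 0.0674, 0.1072]
ee_rot: [[0.09, 0.033, -0.995], [0.004, -0.999, -0.032], [-0.996, -0.001, -0.09]]
wrist_force: [0.6, 0.5, -1.6]
gripper_width: 0.411
```

```bash
python3 -c "
from h import *
report()
p,R=tool_for(-20+12.86,45,40);print(p,row(p,R))"
```

```text
phi -0.1 yaw -5.5 roll -0.1 C0[   5.7 -179.1  111.9] CT[   5.8 -179.1  131.9] TB[  61.5 -184.4  111.8] TT[  61.5 -184.4  131.8] [ 0.6  0.5 -1.6] 0.41059018896213695
[ 0.53166029 -0.11197355  0.06398476] [4.52, 18.04, -2.25, -0.54, -4.01, 0.15]
```

Emit:
play_rows:
  plan:
    - [[0,5,-0.5,-0.13,-1,0.04],[0,10,-1,-0.27,-2,0.08],[0,15,-1.6,-0.4,-3,0.11],[2,18,-2.2,-0.54,-4.01,0.15],[2,18,-2.2,-0.54,-4.01,0.15]]

```text
time_s: 19.75
tcp_pos: [0.5258, -0.1128, 0.0764]
ee_rot: [[-0.588, 0.122, -0.8], [-0.071, -0.992, -0.1], [-0.806, -0.002, 0.592]]
wrist_force: [-0.9, 0.4, -2.2]
gripper_width: 0.408
```

```bash
python3 -c "
from h import *
report()
p,R=tool_for(-20+12.86,30,40);print(r.sense()['joints'].round(1),row(p,R))
n='wrist';c=cal(n);p,d=r.capture(n);cv2.imwrite('pics/w14.png',p)
p,d=r.capture('side');cv2.imwrite('pics/s14.png',cv2.resize(p[180:300,230:390],None,fx=4.5,fy=4.5,interpolation=cv2.INTER_CUBIC))
"
```

```text
phi 41.4 yaw -0.2 roll -0.1 C0[-1.1  0.3 56.6] CT[-14.3   0.4  71.6] TB[41.   0.1 93.6] TT[ 27.7   0.2 108.6] [-0.9  0.4 -2.2] 0.4084283883276511
[  5.6  40.4   4.    0.7 -89.8  91.2] [1.86, -0.01, -2.1, -0.02, 0.14, 0.03]
```

View pics/w14.png

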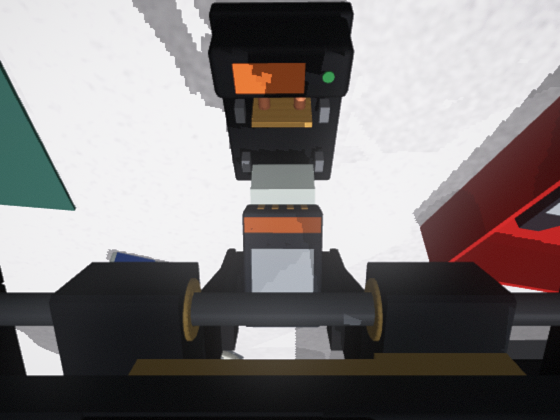

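View pics/s14.png

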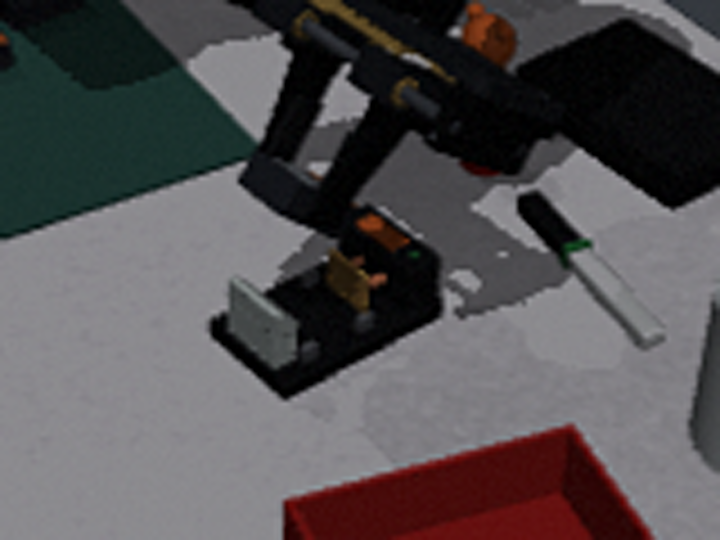

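```bash
cat >> h.py <<'E'
def look(name):
    """compare seen pack top with model: transforms wrist cloud into model pack frame"""
    n='wrist';o,R=packpose();c=cal(n);p,d=r.capture(n);cv2.imwrite(f'pics/{name}.png',p);W=cloud(n,d,c)
    Q=((W-BO)@BR-o)@R*1000
    m=(abs(Q[...,1])<12)&(Q[...,0]>-40)&(Q[...,0]<20)&(abs(Q[...,2]-20)<7)
    P=Q[m];
    if len(P)<50: print('few',len(P));return
    k=np.polyfit(P[:,0],P[:,2],1);print('top slope deg %.1f z@0 %.1f contact edge x %.1f'%(np.degrees(np.arctan(k[0])),k[1],np.percentile(P[:,0],1)),len(P))
    mm=(abs(Q[...,2]-20)<5)&(abs(Q[...,1])<25)&(Q[...,0]>-27)&(Q[...,0]<-10);print('y ext',np.percentile(Q[mm][:,1],[1,99]).round(1))
E
python3 -c "
from h import *
look('w15')"
```

```text
top slope deg 1.9 z@0 20.4 contact edge x -28.1 4481
y ext [-17.7  17.3]
```

```bash
python3 -c "
from h import *
for z in (30,12,3):
  p,R=tool_for(-20+12.86,z,40,0);print(row(p,R))"
```

```text
[3.08, 0.09, -2.52, -0.0, 0.01, -0.01]
[4.55, 0.09, -3.56, -0.0, 0.01, -0.01]
[5.29, 0.09, -4.07, -0.0, 0.01, -0.01]
```

Emit:
play_rows:
  plan:
    - [[1.5,0.1,-1.3,0,0,0],[3.1,0.1,-2.5,0,0,0],[4.5,0.1,-3.5,0,0,0],[5.3,0.1,-4.1,0,0,0],[5.3,0.1,-4.1,0,0,0]]

```text
time_s: 20.52
tcp_pos: [0.5309, -0.1122, 0.0204]
ee_rot: [[-0.572, 0.127, -0.81], [-0.074, -0.992, -0.104], [-0.817, 0.001, 0.577]]
wrist_force: [0.4, 0.4, -0.6]
gripper_width: 0.409
```

```bash
python3 -c "
from h import *
report();look('w16')
S=lambda f:20*np.sin(np.radians(f))
for f,ct,z in ((40,-20,2),(36,-27,2),(30,-33,1.5),(27,-33.5,1.5)):
  p,R=tool_for(ct+S(f),z,f);print(f,row(p,R))
p,d=r.capture('side');cv2.imwrite('pics/s16.png',cv2.resize(p[180:300,230:390],None,fx=4.5,fy=4.5,interpolation=cv2.INTER_CUBIC))
"
```

```text
phi 40.3 yaw -0.1 roll 0.1 C0[-6.3  0.2  1.3] CT[-19.3   0.2  16.5] TB[36.4  0.1 37.5] TT[23.5  0.1 52.8] [ 0.4  0.4 -0.6] 0.40890339901683215
top slope deg -4.8 z@0 20.0 contact edge x -34.2 4277
y ext [-17.8  17.3]
40 [-0.01, -0.03, -0.02, -0.0, 0.02, -0.0]
36 [-0.25, -0.03, -0.79, -0.0, 0.42, -0.0]
30 [-0.34, -0.03, -1.64, -0.0, 1.02, -0.0]
27 [-0.28, -0.03, -1.86, -0.0, 1.32, -0.01]
```

View pics/w16.png

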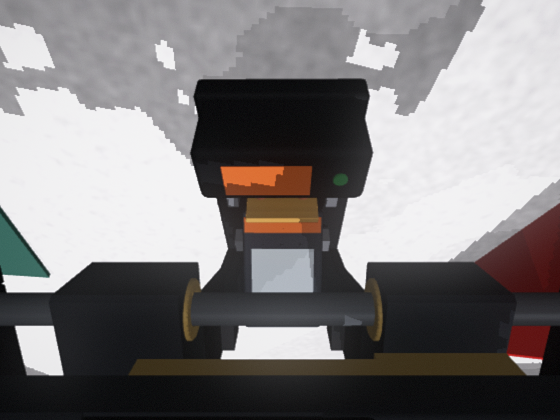

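View pics/s16.png

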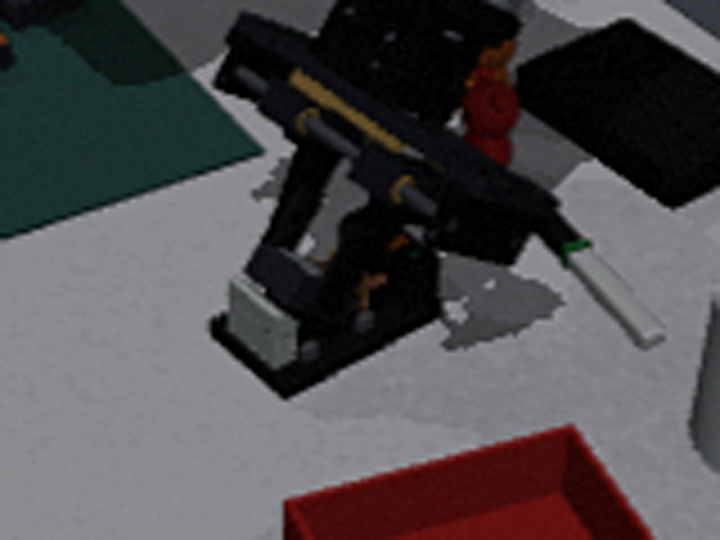

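Emit:
play_rows:
  plan:
    - [[-0.1,0,-0.4,0,0.2,0],[-0.25,0,-0.8,0,0.42,0],[-0.3,0,-1.2,0,0.7,0],[-0.34,0,-1.64,0,1.02,0],[-0.34,0,-1.64,0,1.02,0]]

```text
time_s: 21.25
tcp_pos: [0.5445, -0.1105, 0.0156]
ee_rot: [[-0.42, 0.126, -0.899], [-0.054, -0.992, -0.114], [-0.906, 0.0, 0.424]]
wrist_force: [-3.7, -0.1, 0.4]
gripper_width: 0.409
```

```bash
python3 -c "
from h import *
report();look('w17')
S=lambda f:20*np.sin(np.radians(f))
for f,ct,z in ((30,-33.5,1.5),(24,-33.8,1),(18,-33.5,1),(10,-32.5,.5),(4,-31.3,.3),(0,-30.7,0)):
  p,R=tool_for(ct+S(f),z,f);print(f,row(p,R))
p,d=r.capture('side');cv2.imwrite('pics/s17.png',cv2.resize(p[180:300,230:390],None,fx=4.5,fy=4.5,interpolation=cv2.INTER_CUBIC))
"
```

```text
phi 30.1 yaw -0.1 roll 0.0 C0[-20.7   0.2   2.6] CT[-30.8   0.2  19.9] TB[27.7  0.2 30.7] TT[17.6  0.2 48. ] [-3.7 -0.1  0.4] 0.4094495125747473
top slope deg -4.3 z@0 19.9 contact edge x -30.9 4718
y ext [-17.8  17.3]
30 [0.0, -0.02, -0.25, -0.01, 0.01, -0.0]
24 [0.28, -0.02, -0.63, -0.01, 0.61, -0.0]
18 [0.52, -0.02, -0.98, -0.01, 1.21, -0.0]
10 [0.87, -0.02, -1.46, -0.01, 2.01, -0.0]
4 [1.1, -0.03, -1.82, -0.01, 2.61, -0.0]
0 [1.25, -0.03, -2.09, -0.01, 3.01, -0.0]
```

View pics/w17.png

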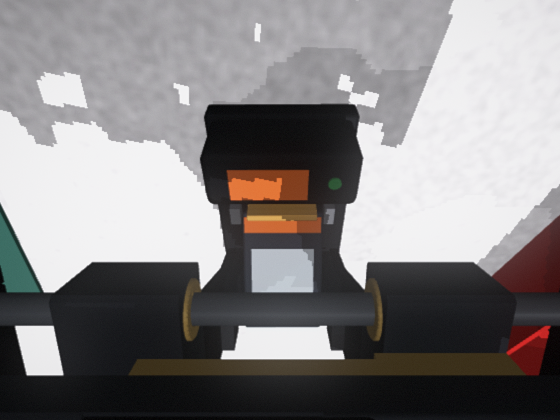

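View pics/s17.png

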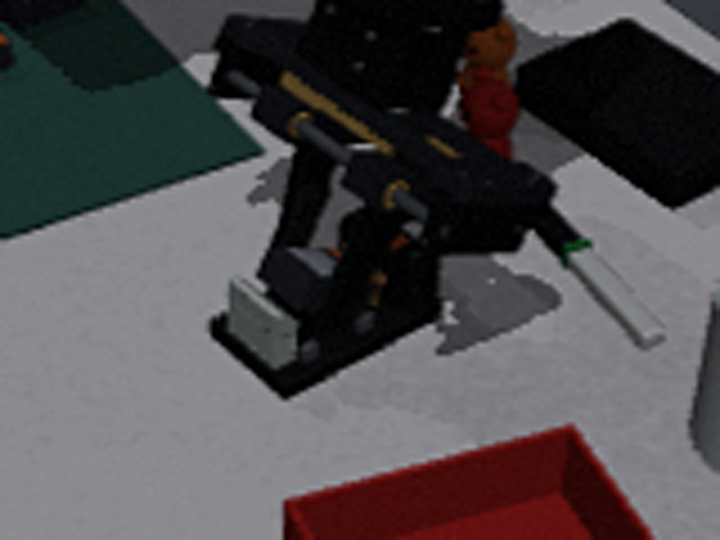

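Emit:
play_rows:
  plan:
    - [[0,0,-0.35,0,0,0],[0.15,0,-0.6,0,0.3,0],[0.3,0,-0.8,0,0.6,0],[0.4,0,-0.95,0,0.9,0],[0.4,0,-0.95,0,0.9,0]]

```text
time_s: 21.98
tcp_pos: [0.5516, -0.1098, 0.0072]
ee_rot: [[-0.275, 0.127, -0.953], [-0.036, -0.992, -0.122], [-0.961, 0.001, 0.278]]
wrist_force: [-5.2, -0.7, 0.8]
gripper_width: 0.414
```

```bash
python3 -c "
from h import *
report()
S=lambda f:20*np.sin(np.radians(f))
for f,ct,z in ((18,-33.5,1),(10,-32.5,.5),(4,-31.3,.3),(0,-30.7,0)):
  p,R=tool_for(ct+S(f),z,f);print(f,row(p,R))
"
```

```text
phi 21.2 yaw -0.1 roll 0.0 C0[-27.6   0.4  -0.3] CT[-34.9   0.4  18.3] TB[24.6  0.3 19.9] TT[17.4  0.3 38.5] [-5.2 -0.7  0.8] 0.41441726676499996
18 [0.06, -0.04, -0.01, -0.01, 0.32, -0.0]
10 [0.48, -0.04, -0.44, -0.01, 1.12, -0.0]
4 [0.76, -0.04, -0.75, -0.01, 1.72, -0.0]
0 [0.95, -0.04, -1.0, -0.01, 2.12, -0.0]
```

Emit:
play_rows:
  plan:
    - [[0.1,0,-0.05,0,0.4,0],[0.35,0,-0.3,0,0.9,0],[0.55,0,-0.52,0,1.3,0],[0.72,0,-0.72,0,1.7,0],[0.72,0,-0.72,0,1.7,0]]

```text
time_s: 22.6
tcp_pos: [0.5568, -0.109, -0.0023]
ee_rot: [[0.016, 0.127, -0.992], [0.001, -0.992, -0.127], [-1.0, 0.001, -0.016]]
wrist_force: [-3.7, -1.2, -1.5]
gripper_width: 0.415
```

```bash
python3 -c "
from h import *
report();look('w18')
S=lambda f:20*np.sin(np.radians(f))
for f,ct,z in ((4,-31.3,.3),(0,-30.7,0),(-1,-30.5,0)):
  p,R=tool_for(ct+S(f),z,f);print(f,row(p,R))
p,d=r.capture('side');cv2.imwrite('pics/s18.png',cv2.resize(p[180:300,230:390],None,fx=4.5,fy=4.5,interpolation=cv2.INTER_CUBIC))
"
```

```text
phi 4.1 yaw -0.1 roll 0.0 C0[-30.    0.3   0.2] CT[-31.4   0.3  20.1] TB[25.9  0.3  4.2] TT[24.4  0.2 24.1] [-3.7 -1.2 -1.5] 0.414596596425914
top slope deg -0.4 z@0 20.0 contact edge x -35.0 5073
y ext [-17.6  17.4]
4 [-0.01, -0.03, 0.08, -0.0, 0.01, -0.0]
0 [0.24, -0.03, -0.11, -0.0, 0.41, -0.01]
-1 [0.3, -0.03, -0.15, -0.0, 0.51, -0.01]
```

View pics/s18.png

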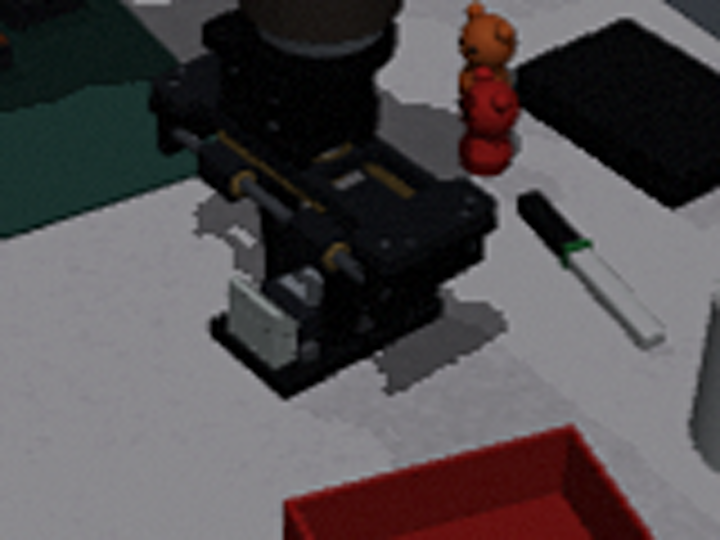

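View pics/w18.png

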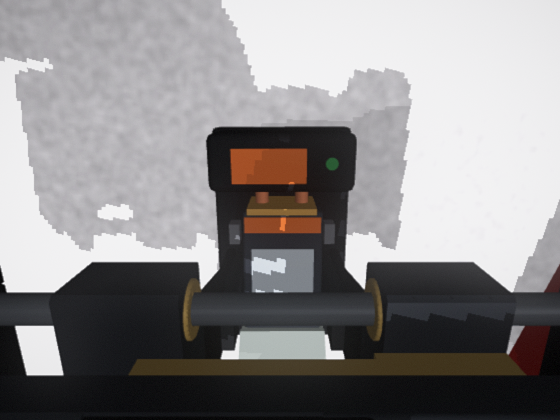

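Emit:
play_rows:
  plan:
    - [[0.12,0,-0.05,0,0.2,0],[0.24,0,-0.1,0,0.4,0],[0.3,0,-0.12,0,0.5,0],[0.3,0,-0.12,0,0.5,0]]

```text
time_s: 23.2
tcp_pos: [0.5601, -0.1086, -0.0044]
ee_rot: [[0.105, 0.128, -0.986], [0.012, -0.992, -0.127], [-0.994, 0.001, -0.106]]
wrist_force: [-4.7, 0.1, 4.7]
gripper_width: 0.411
```

```bash
python3 -c "
from h import *
report();look('w19')
"
```

```text
phi -1.0 yaw -0.0 roll 0.1 C0[-32.    0.3   0.8] CT[-31.6   0.3  20.8] TB[24.   0.3 -0.2] TT[24.4  0.3 19.8] [-4.7  0.1  4.7] 0.41079926690219737
top slope deg 0.1 z@0 19.9 contact edge x -38.3 5121
y ext [-17.6  17.4]
```

Emit:
play_rows:
  plan:
    - [[0,0,0.2,0,0,0],[0,0,0.4,0,0,0],[0,0,0.45,0,0,0]]

```text
time_s: 23.62
tcp_pos: [0.5577, -0.109, -0.0043]
ee_rot: [[0.11, 0.128, -0.986], [0.013, -0.992, -0.128], [-0.994, 0.002, -0.111]]
wrist_force: [-0.1, 0.6, 5.3]
gripper_width: 0.412
```

Emit:
play_rows:
  plan:
    - [[0,0,0,0,0,0],[0,0,0,0,0,0],[0,0,0,0,0,0]]
  hand: 0.5

```text
time_s: 24.0
tcp_pos: [0.5552, -0.1092, -0.0057]
ee_rot: [[0.105, 0.127, -0.986], [0.013, -0.992, -0.127], [-0.994, 0.001, -0.106]]
wrist_force: [-0.6, -0.3, 0.0]
gripper_width: 0.493
```

```bash
python3 -c "
from h import *
report();look('w20')
p,d=r.capture('side');cv2.imwrite('pics/s20.png',cv2.resize(p[180:300,230:390],None,fx=4.5,fy=4.5,interpolation=cv2.INTER_CUBIC))
"
```

```text
phi -1.0 yaw -0.0 roll 0.1 C0[-27.    0.3  -0.5] CT[-26.6   0.3  19.5] TB[29.   0.2 -1.5] TT[29.4  0.2 18.5] [-0.6 -0.3  0. ] 0.49330410117080875
top slope deg 2.3 z@0 21.2 contact edge x -39.0 5385
y ext [-17.6  17.4]
```

View pics/w20.png

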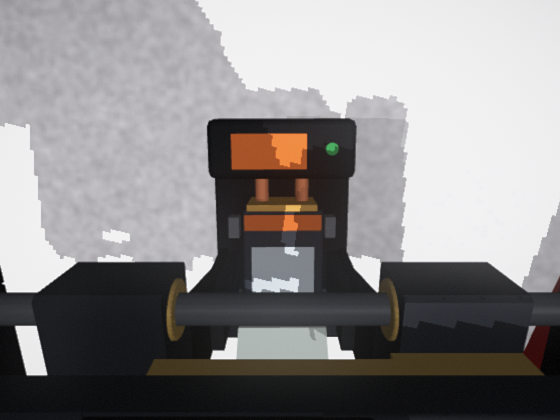

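Emit:
play_rows:
  plan:
    - [[-3,0,-0.3,0,0,0],[-7,0,-0.7,0,0,0],[-12,0,-1.3,0,0,0],[-17,0,2,0,0,0],[-20,0,4,0,0,0]]

```text
time_s: 24.72
tcp_pos: [0.4943, -0.1169, 0.1917]
ee_rot: [[0.108, 0.127, -0.986], [0.013, -0.992, -0.127], [-0.994, 0.001, -0.109]]
wrist_force: [0.0, -0.5, -0.1]
gripper_width: 0.5
```

Emit:
play_rows:
  plan:
    - [[0,0,2,0,0,0],[0,0,2,0,0,0]]

```text
time_s: 24.98
tcp_pos: [0.474, -0.1194, 0.1876]
ee_rot: [[0.106, 0.127, -0.986], [0.013, -0.992, -0.126], [-0.994, 0.001, -0.107]]
wrist_force: [0.3, 0.5, -0.5]
gripper_width: 0.499
```

```bash
python3 -c "
from h import *
n='wrist';c=cal(n);p,d=r.capture(n);cv2.imwrite('pics/w21.png',p);W=cloud(n,d,c)
Q=(W-BO)@BR*1000
m=(abs(Q[...,1])<15)&(Q[...,0]>-24)&(Q[...,0]<24)&(Q[...,2]>10)&(Q[...,2]<30);P=Q[m]
A=np.c_[P[:,:2],np.ones(len(P))];k=np.linalg.lstsq(A,P[:,2],rcond=None)[0];print('plane',k,len(P))
m=(abs(Q[...,1])<25)&(Q[...,0]>-40)&(Q[...,0]<35)&(abs(Q[...,2]-20)<3);P=Q[m];print(P.min(0),P.max(0))
for x in range(-44,46,3):
  q=Q[(abs(Q[...,1])<8)&(abs(Q[...,0]-x)<1.5)];print(x,len(q) and np.median(q[:,2]).round(1),end='; ')
p,d=r.capture('side');cv2.imwrite('pics/s21.png',cv2.resize(p[190:290,250:350],None,fx=6,fy=6,interpolation=cv2.INTER_CUBIC));cv2.imwrite('pics/s21f.png',p)
"
```

```text
plane [-8.00919467e-04  2.93961984e-04  1.98945749e+01] 1677
[-36.73819978 -19.1808776   17.00136691] [27.47390465 19.66190264 22.9784362 ]
-44 29.5; -41 15.0; -38 -0.2; -35 0.0; -32 14.8; -29 24.8; -26 19.6; -23 20.3; -20 19.8; -17 19.5; -14 19.5; -11 19.4; -8 20.2; -5 19.6; -2 19.9; 1 20.2; 4 20.0; 7 19.9; 10 20.3; 13 19.8; 16 20.1; 19 19.6; 22 19.6; 25 19.6; 28 367.1; 31 27.9; 34 30.6; 37 33.6; 40 35.1; 43 34.0;
```

View pics/w21.png

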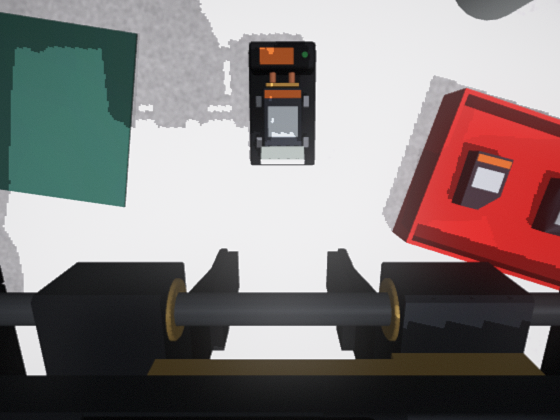

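View pics/s21.png

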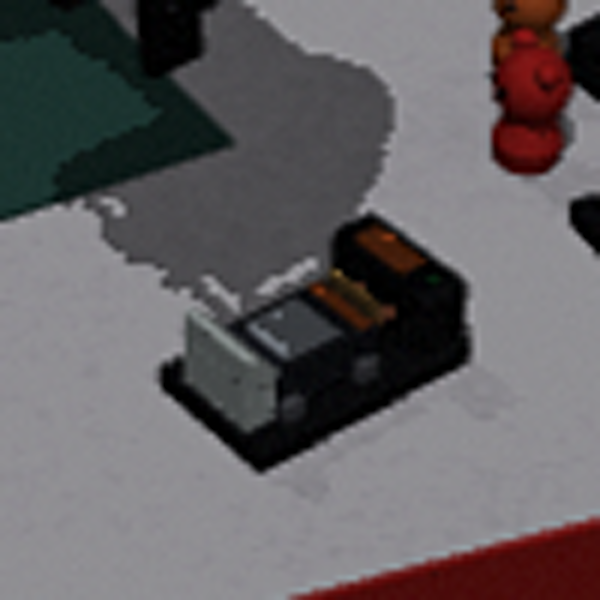

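View pics/s21f.png

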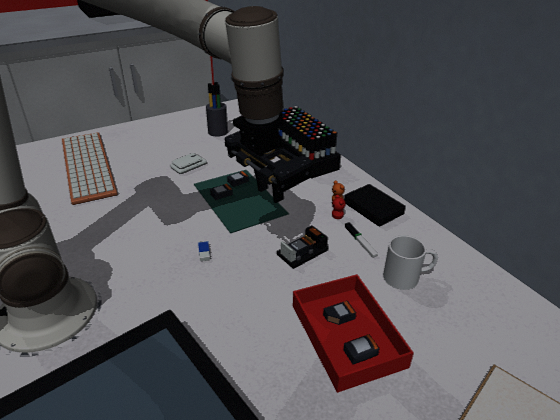

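```bash
python3 -c "
from h import *
print(r.finish_job())"
```

```text
the job is handed in; nothing more can be done
None
```

I handed the job in at about 25 s of the 72 s allowed. No verdict is reported, so this rests on my last checks.

- **Spoiled packs:** the swollen and the chipped pack were both lowered into the tub, let go a few mm above its floor. The last wrist and side pictures show both inside it.
- **Charger:** I loaded the front-row sound pack nearest the charger, tail-up. I pushed it back on the spring, lowered it past the catch and let it slide home.
    - **Flatness:** the last depth check shows its top flat, 19.9 mm above the bay floor with less than 0.1° of tilt.
    - **Position:** its contact end is near bay x = -27 mm and its tail is under the catch. The spring travel was not read directly.
- **The rest:** the last side picture shows the other two sound packs on the mat and the bystanders where they were. I did not measure the bystanders' positions again. The arm was clear of everything at the end.

**What disagreed or went wrong:**
- **Fingertips:** in the camera depth they lie about 20 mm behind the reported TCP. My first closing on the swollen pack therefore slid over its dome, so I opened, measured and regrasped lower.
- **Grasp angle:** a first grasp of the sound pack, tilted 17°, stopped short at a wrist joint limit and closed above the pack. I redid it at 5°. Neither miss moved a pack noticeably.

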